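# Load the specimen polisher and lock the row

### The job

Line up all the green specimen blocks in an even row on the polisher deck, each lying centred and square in a yellow outline of its own (any outline; some may stay empty). Then thread the red-handled rod over them through all three bearing plates, entering at the red plate, until its handle comes up against that plate; after that, finally, turn the selector clockwise, counting clicks, until its mark stands at setting 4, the green dot. All must be so at the end: put right anything that gets knocked, and leave the bottle, the remote and the bowl where they are.

Things in the scene. Friction and masses are not known exactly. Their poses are not given: they have to be found in the camera images.
- deck: Fixed polisher deck 130 x 240 x 20 mm (x, y, z), black rubber top; origin at the centre of its underside, on the table. Three upright bearing plates, 36 mm wide (x), 10 mm thick (y), top 82 mm above the table, stand at deck y = -88 mm (red), 0 and +88 mm (steel). A 15 mm bore runs through all three along deck y, at x = 0, 62 mm above the table. The row of outlines runs along deck y.
- bore_in (a point): Centre of the bore on the outer face of the red bearing plate (deck 0, -93, 62 mm), where the rod must enter.
- bore_out (a point): Centre of the bore on the outer face of the last bearing plate (deck 0, +93, 62 mm), where the rod's tip comes out.
- rod: Loose hold-down rod, 0.3 kg, lying right (-y) of the deck: red square handle 24 x 60 x 24 mm, from whose +y end a 10 mm steel rod runs along own +y, tapered to 4 mm over its last 15 mm. Origin at the handle's middle, 12 mm above the table when lying; shoulder (handle's end face) at y = 30 mm, tip at 240 mm. Balances about 20 mm ahead of the origin.
- rod_tip (a point): The rod's tip, 240 mm from the middle of the handle along the rod. Fully home (shoulder against the red plate) it stands 24 mm beyond bore_out.
- dial (a joint): Selector knob on the white pod, 0 to 3.0 rad, growing clockwise seen from above. It clicks: it rests only near 0, 0.6, 1.2, 1.8, 2.4 and 3.0 rad (settings 0 to 5), springing to the nearest with at most 0.06 N m. At 0 its white mark points along the pod's -x. Starts on setting 0 or 1.
- dial_grip (a point): On the knob's axis, 87 mm above the table, at the height to grip the bar: bar 42 mm long, 14 mm wide, its top 7 mm above this point; the bar lies along the pod's x at joint 0. The point turns with the knob.
- pod: White control pod, fixed, 120 x 100 x 50 mm; origin at the centre of its underside. On its top, around the knob at 41 mm radius, lie six dots for settings 0 to 5, setting 0 towards the pod's -x, the others clockwise every 0.6 rad; that of setting 4 is larger and green, the others black.
- bottle: Bystander: blue bottle, 52 mm diameter, 130 mm tall; origin at the centre of its underside.
- remote: Bystander: white remote control 50 x 130 x 18 mm; origin at the centre of its underside.
- cup: Bystander: white bowl 70 mm wide, 70 mm tall; origin at the centre of its underside.
- block1: Loose resin-mounted steel specimen, a dark green block 44 x 22 x 30 mm (x, y, z), 0.11 kg, steel inlay on top; origin at the centre of its underside, x along its length. May be absent.
- place1 (a point): Centre of a marked place (yellow outline 50 x 28 mm, long side along deck x) on the deck's top, 20 mm above the table, at deck y = -63 mm; its axes are the deck's. A block lying in it has its long side across the row and about 5 mm of air under the rod.
- block2: Loose resin-mounted steel specimen, a dark green block 44 x 22 x 30 mm (x, y, z), 0.11 kg, steel inlay on top; origin at the centre of its underside, x along its length. May be absent.
- place2 (a point): Centre of a marked place (yellow outline 50 x 28 mm, long side along deck x) on the deck's top, 20 mm above the table, at deck y = -21 mm; its axes are the deck's. A block lying in it has its long side across the row and about 5 mm of air under the rod.
- block3: Loose resin-mounted steel specimen, a dark green block 44 x 22 x 30 mm (x, y, z), 0.11 kg, steel inlay on top; origin at the centre of its underside, x along its length. May be absent.
- place3 (a point): Centre of a marked place (yellow outline 50 x 28 mm, long side along deck x) on the deck's top, 20 mm above the table, at deck y = 21 mm; its axes are the deck's. A block lying in it has its long side across the row and about 5 mm of air under the rod.
- block4: Loose resin-mounted steel specimen, a dark green block 44 x 22 x 30 mm (x, y, z), 0.11 kg, steel inlay on top; origin at the centre of its underside, x along its length. May be absent.
- place4 (a point): Centre of a marked place (yellow outline 50 x 28 mm, long side along deck x) on the deck's top, 20 mm above the table, at deck y = 63 mm; its axes are the deck's. A block lying in it has its long side across the row and about 5 mm of air under the rod.

How it is judged:
By the outcome, as a careful person would: the job done as asked, in the order asked, and still so for the second after the job is handed in, with the robot touching nothing.
Of block1, block2, block3, block4 only 3 to 4 are there at a start; the rules pass over those that are not, and their reading is None.
At some moment in a run one of block1, block2, block3, block4 may be knocked a few centimetres aside while the robot is not near it.
It also fails if it takes over 210 s, if anything falls off the work surface, if the arm or the gripper's body presses on something with over 40 N, if the wrist force passes 120 N, or if a joint passes its speed limit or range.

### The arm

A 6-joint arm with a two-finger parallel gripper is mounted at the origin on the work surface. World frame = base frame: x ahead of the robot, y to its left, z up, the work surface at z = 0. Lengths are in m, angles in rad, forces in N, time in s.
With the tool pointing down it reaches from about 0.375 to 0.825 m from the base axis. Payload 5.5 kg.
Tool frame: the origin (TCP) lies on the centre line of the jaws, within the pads' length; the fingertips stand 14 mm ahead of it and the grasp point (between the pads) lies 5 mm behind it; z points along the fingers, y is the line along which they close (so a half turn about z gives the same grasp; the last joint's range is limited). The gripper opens to 85 mm and grips with 20 to 120 N. Pads are 22 mm wide; open, the fingers measure 114 mm over their backs; the gripper's body (76 mm by 85 mm) begins 54 mm behind the grasp point. The pads swing forward as they close: fully open they stand 13 mm farther back than shut.
Start: joints at [0, 0.314, -0.047, 1.21, 0, 1.571], TCP at [0.6, -0, 0.215] pointing down, gripper open.
Joint ranges: [-2.67, 2.67], [-0.69, 1.73], [-1.03, 1.25], [-2.08, 2.16], [-1.42, 1.45], [-3.14, 3.14]. Speed limits (rad/s): [2.39, 2.39, 3.01, 3.14, 3.14, 3.14].

### API

Orientations are given as a rotation vector (axis times angle).
In Python, from rig import manip gives the robot as it stands.
- The arm moves only by the shell command python3 steer.py 'ROWS' [OPENING] [FORCE]. ROWS is a JSON list of rows, 1 to 8 of them, each of 4 numbers: dx, dy, dz in m, then a turn about the tool's z in rad; each row shifts and turns the commanded pose from where the row before left it, along the tool's axes as they then stand; what a row does not reach is not made up. A row lasts 1/8 s, in which the tool goes at most 0.0625 m and 0.188 rad, less where a joint would pass 70% of its speed; a pose out of reach is approached as far as the arm can. OPENING is the finger opening in m, set as the command begins (- or left out keeps the last). The fingers move at their own pace and stop on an object; FORCE is the grip in N (left out, the last holds). Time passes only in rows, so rows that do not move let the fingers close. It prints the time, the measured TCP pose, the force, the opening and the grip force at its end.
- manip.get_obs(): the state, without advancing time (a new reading comes with each control period).
- manip.read_camera(name): name is "scene" or "side" or "wrist"; returns a dict with "frame" (480x640x3 uint8, blue, green, red), "camera_matrix" (3x3 intrinsics, pixels), "dist_coeffs" ([k1, k2, p1, p2, k3] as OpenCV has them; the pictures are not rectified), "position" and "attitude" of the camera in the world. Camera axes: x right, y down, z forward; pixel columns grow to the right and rows downward; lengths in m; the calibration is good to about 2 mm. A picture is of the moment at which its call begins. There is no depth.
- manip.sign_off(): hands the job in; it is judged then, once.
The state is a dict: "clock": time; "joint_positions": joint angles; "joint_velocities": joint speeds; "joint_efforts": joint torques, N m; "tool_pos": TCP position; "tool_rot": TCP orientation; "ft_force": force on the tool from outside, world axes, zero at the start; "ft_torque": the same for the moment, N m; "width": finger opening in m; "grip_force": force on a finger pad.
Only numpy, scipy, OpenCV 4.12 (cv2) and the standard library are available. Lean on these libraries where they do the work, as an engineer would, in place of code of your own. Each camera call takes 0.05 s, during which the arm holds its last target. There are 200 camera calls.

## Working session

There is one attempt and no reset: what is moved stays moved. The work goes in short steps, Python scripts to look and compute and a shell command to move; the robot and the scene stay as the last step left them, time stands still between calls to the robot, and variables do not carry over. Pictures are saved under pics/ and viewed, at most 14 in all, crops included, and the job is handed in when it is done.

```bash
ls; mkdir -p pics; python3 - <<'E'
from rig import manip
import cv2
for n in ("scene","side"):
    c=manip.read_camera(n); cv2.imwrite(f"pics/{n}0.png",c["frame"]); print(n,c["camera_matrix"],c["dist_coeffs"],c["position"],c["attitude"])
print(manip.get_obs())
E
```

```text
pics
rig.py
steer.py
scene [[530.64991651   0.         315.71591569]
 [  0.         530.64991651 232.33209984]
 [  0.           0.           1.        ]] [0.02647156 0.         0.         0.         0.        ] [ 1.40425076 -0.70708501  0.77667376] [-2.01757873 -0.89716412  0.47618261]
side [[528.84392853   0.         315.60548018]
 [  0.         528.84392853 239.05040149]
 [  0.           0.           1.        ]] [-0.0334294  0.         0.         0.         0.       ] [0.42910461 0.72077331 0.76408909] [-0.35207321  2.73575354 -1.23880507]
{'clock': 0.1, 'joint_positions': array([ 1.80109782e-05,  3.14160156e-01, -4.79800142e-02,  1.21020741e+00,
        1.58344944e-07,  1.57081263e+00]), 'joint_velocities': array([ 0.00087838, -0.00193621,  0.00361981,  0.0002774 , -0.00050815,
       -0.00033894]), 'joint_efforts': array([ 9.99693766e-04, -5.40766132e+01,  3.40542591e+01,  1.10156229e-02,
        1.53784813e-04, -8.18082242e-06]), 'tool_pos': array([5.99449431e-01, 1.08516639e-05, 2.14117494e-01]), 'tool_rot': array([-2.22066354e+00, -2.22066735e+00,  1.72225783e-03]), 'ft_force': array([ 0.24259049, -0.88540456, -0.21981778]), 'ft_torque': array([-0.00944839, -0.00743087, -0.00740834]), 'grip_force': 0.0, 'width': 0.08542702138045753}
```

View pics/scene0.png

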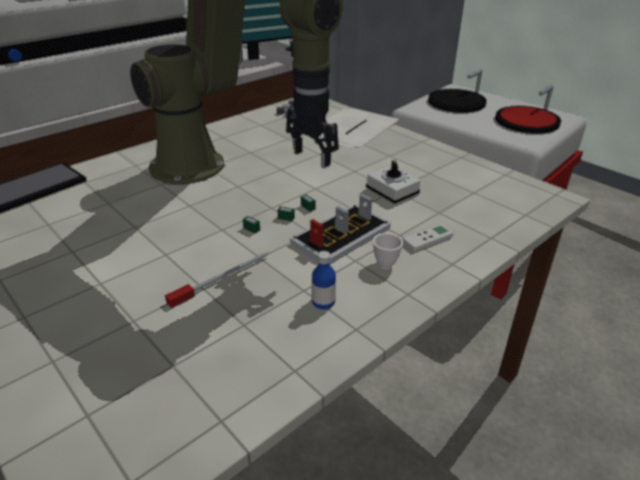

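View pics/side0.png

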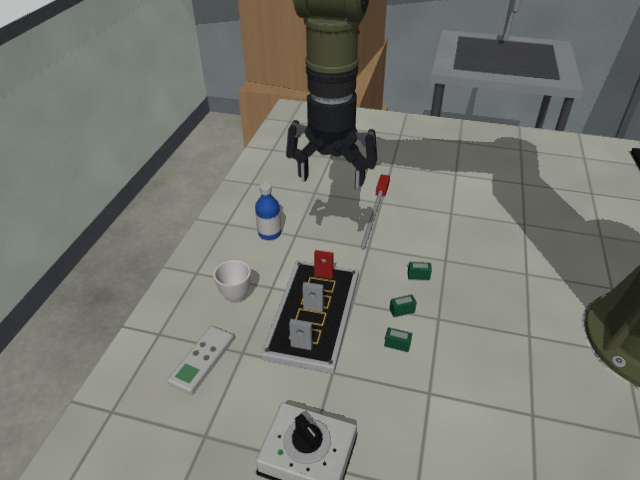

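Scene: three green blocks at side-view (419,271), (403,306), (398,340). The deck has its red plate at (324,265), the rod runs from handle (383,185) to tip (365,246), and the pod is at (307,440).

```bash
cat > h.py <<'E'
import numpy as np, cv2
from scipy.spatial.transform import Rotation as R
from scipy.optimize import least_squares, minimize
from rig import manip
class Cam:
    def __init__(s,n):
        c=manip.read_camera(n); s.f=c["frame"]; s.K=np.array(c["camera_matrix"]); s.d=np.array(c["dist_coeffs"]); s.p=np.array(c["position"]); s.R=R.from_rotvec(c["attitude"]).as_matrix()
    def pt(s,u,v,z):
        x,y=cv2.undistortPoints(np.array([[[u,v]]],float),s.K,s.d)[0,0]; r=s.R@[x,y,1]; return s.p+r*(z-s.p[2])/r[2]
    def px(s,P):
        Rc=s.R.T; return cv2.projectPoints(np.atleast_2d(P).astype(float),cv2.Rodrigues(Rc)[0],-Rc@s.p,s.K,s.d)[0][:,0]
    def crop(s,name,u0,v0,u1,v1,k):
        cv2.imwrite(f"pics/{name}.png",cv2.resize(s.f[v0:v1,u0:u1],None,fx=k,fy=k,interpolation=cv2.INTER_CUBIC))
def xf(x,y,a,P):
    c,s=np.cos(a),np.sin(a); P=np.atleast_2d(P).astype(float); return np.c_[x+c*P[:,0]-s*P[:,1],y+s*P[:,0]+c*P[:,1],P[:,2]]
def blocks(cam,z0=0,mina=60):
    """fit box silhouettes (44x22x30) to green blobs: [x,y,yaw,iou]"""
    hsv=cv2.cvtColor(cam.f,cv2.COLOR_BGR2HSV); m=cv2.inRange(hsv,(60,110,20),(95,255,160))
    m=cv2.morphologyEx(m,cv2.MORPH_CLOSE,np.ones((3,3)))
    cs,_=cv2.findContours(m,cv2.RETR_EXTERNAL,cv2.CHAIN_APPROX_NONE); out=[]
    B=np.array([[i*.022,j*.011,k*.03] for i in(-1,1) for j in(-1,1) for k in(0,1)])
    for c in cs:
        if cv2.contourArea(c)<mina: continue
        h=cv2.convexHull(c); S=4; M=np.zeros((480*S,640*S),np.uint8)
        (u,v),_=cv2.minEnclosingCircle(c); p0=cam.pt(u,v,z0+.015)
        def cost(q):
            g=cv2.convexHull(cam.px(xf(*q,B+[0,0,z0])).astype(np.float32)); a,_=cv2.intersectConvexConvex(g,h.astype(np.float32)); 
            return -a/(cv2.contourArea(g)+cv2.contourArea(h)-a)
        best=min((minimize(cost,[p0[0],p0[1],a],method="Nelder-Mead",options=dict(initial_simplex=np.array([[p0[0],p0[1],a]]+[[p0[0]+.01,p0[1],a],[p0[0],p0[1]+.01,a],[p0[0],p0[1],a+.3]]))) for a in(0,.5,1,1.5,2,2.5)),key=lambda r:r.fun)
        out.append([*best.x.round(4),round(-best.fun,3),round(u),round(v),cv2.contourArea(h)])
    return out
def tool():
    o=manip.get_obs(); return o,np.array(o["tool_pos"]),R.from_rotvec(o["tool_rot"])
E
python3 - <<'E'
from h import *
c=Cam("side"); 
for b in blocks(c): print(b)
c.crop("s1",255,245,365,375,4.6)
c.crop("s2",250,395,365,480,6.5)
w=Cam("wrist"); cv2.imwrite("pics/w1.png",w.f); print(w.p)
print("rod",c.pt(383,185,.024),c.pt(365,246,.012),"pod",c.pt(307,440,.09))
E
```

```text
[np.float64(0.4493), np.float64(0.1192), np.float64(-0.003), np.float64(0.84), 398, 340, 439.5]
[np.float64(0.45), np.float64(0.0382), np.float64(3.828), np.float64(0.828), 402, 306, 404.5]
[np.float64(0.4325), np.float64(-0.0627), np.float64(3.1739), np.float64(0.843), 418, 270, 347.0]
[0.60027588 0.08035543 0.37342939]
rod [ 0.5494461  -0.32440266  0.024     ] [ 0.55165001 -0.11145567  0.012     ] pod [0.53993789 0.38070207 0.09      ]
```

View pics/s1.png

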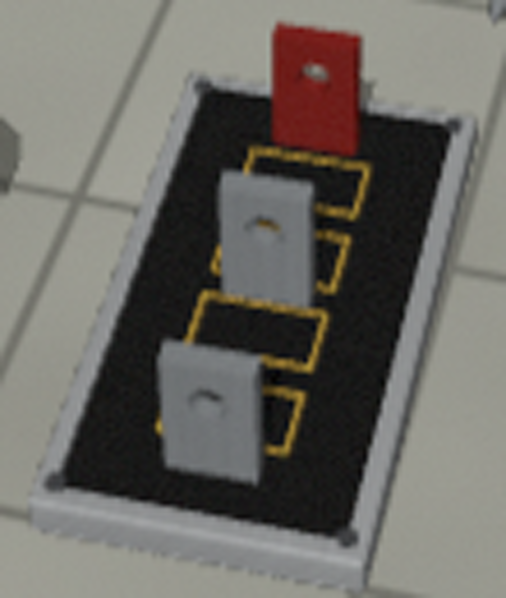

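View pics/w1.png

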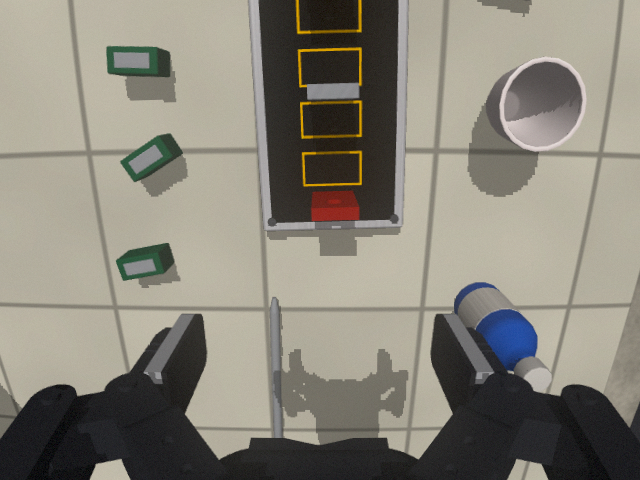

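View pics/s2.png

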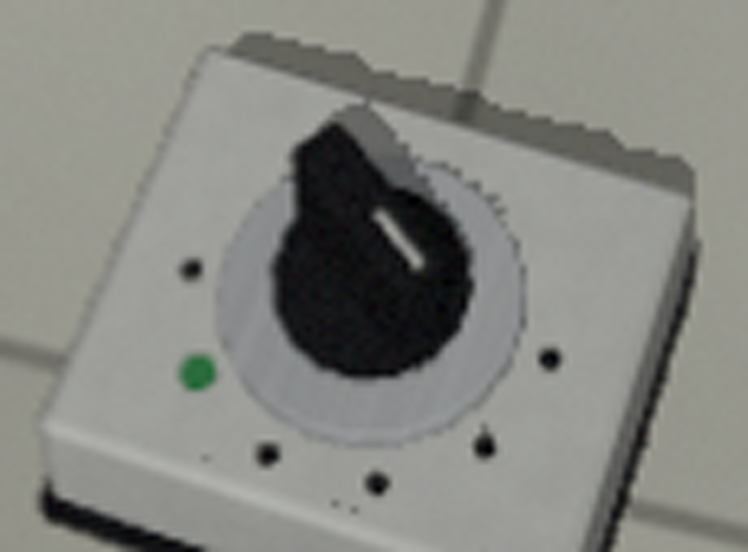

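Deck is parallel to world y, red plate toward -y. The pod's green dot is at left (side 280,452). The knob mark points toward the setting 0/1 side. The blocks are at wrist (138,60), (150,157), (145,262).

```bash
python3 steer.py '[[0.01,-0.025,-0.04,0],[0.01,-0.025,-0.04,0],[0.01,-0.02,-0.04,0],[0,0,0,0],[0,0,0,0]]' && python3 - <<'E'
from h import *
w=Cam("wrist"); cv2.imwrite("pics/w2.png",w.f); print(w.p)
for b in blocks(w): print(b)
hsv=cv2.cvtColor(w.f,cv2.COLOR_BGR2HSV); m=cv2.inRange(hsv,(20,120,100),(35,255,255))
cs,_=cv2.findContours(m,cv2.RETR_EXTERNAL,cv2.CHAIN_APPROX_NONE)
for c in cs:
    if cv2.contourArea(c)<100: continue
    P=np.array([w.pt(u,v,.02)[:2] for u,v in c[:,0]])*1000
    print(cv2.minAreaRect(P.astype(np.float32)))
E
```

```text
clock: 0.82
tool_pos: [0.5301, 0.03, 0.3344]
tool_rot: [2.221, 2.222, -0.0]
ft_force: [0.2, 0.2, -0.6]
width: 0.0853
grip_force: 0.0
[0.53058805 0.1103484  0.49362026]
((611.7448120117188, 28.461719512939453), (53.51934051513672, 30.139041900634766), 0.45346298813819885)
((609.654052734375, 112.39369201660156), (52.32120895385742, 29.804521560668945), 0.7487114667892456)
((608.2557373046875, 154.51425170898438), (51.79233932495117, 29.960243225097656), 2.183877944946289)
```

View pics/w2.png

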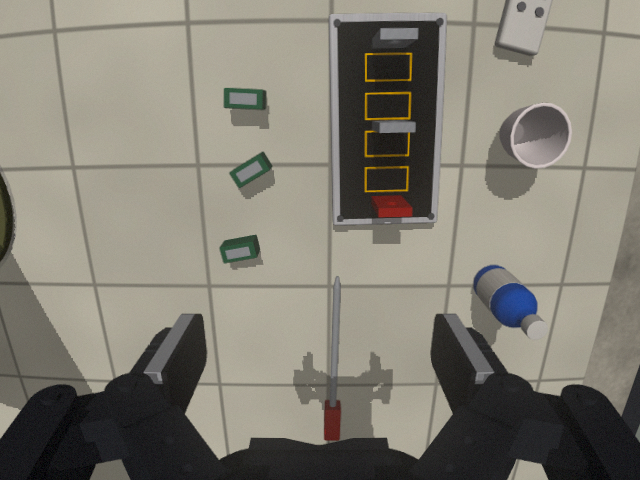

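The wrist view shows everything. Blocks are at (245,98), (251,170), (239,250), the deck's outer corners at (331,14), (447,13), (437,222), (334,222), the rod tip at (337,279) and the handle at (333,420).

```bash
sed -i 's/(60,110,20),(95,255,160)/(60,90,15),(95,255,200)/' h.py; cat >> h.py <<'E'
def deckfit(w,verb=True):
    "deck pose from the yellow pixels: chamfer fit of the outlines' centre lines"
    hsv=cv2.cvtColor(w.f,cv2.COLOR_BGR2HSV); m=cv2.inRange(hsv,(18,120,90),(36,255,255))
    vs,us=np.nonzero(m); P=np.array([w.pt(u,v,.02)[:2] for u,v in zip(us,vs)]); ok=abs(P-[.61,.09]).max(1)<.15; P=P[ok]
    def res(q):
        c,s=np.cos(q[2]),np.sin(q[2]); L=(P-q[:2])@np.array([[c,-s],[s,c]])
        d=np.min([np.abs(np.maximum(abs(L[:,0])/.0245-1,-9)*0+rect(L-[0,y])) for y in(-.063,-.021,.021,.063)],0); return d*1000
    def rect(L):
        d=abs(L)-[.0243,.0133]; return np.where((d>0).any(1),np.hypot(*np.maximum(d,0).T),np.max(d,1))
    r=least_squares(res,[.61,.0915,.027],loss="soft_l1",x_scale=[.01,.01,.05]); 
    if verb: print("deck",r.x.round(4),"cost",round(np.mean(res(r.x)),2),"mm",len(P))
    return r.x
E
python3 - <<'E'
from h import *
w=Cam("wrist"); print(cv2.cvtColor(w.f,cv2.COLOR_BGR2HSV)[95:105,226])
for b in blocks(w): print([float(x) for x in b])
D=deckfit(w)
print("rod tip",w.pt(337,279,.012),"handle end near",w.pt(333,402,.024),"far",w.pt(332,439,.024))
for q in [(331,14),(447,13),(437,222),(334,222)]: print(w.pt(*q,.02))
print(xf(*D,[[-.065,.12,.02],[.065,.12,.02],[.065,-.12,.02],[-.065,-.12,.02]]))
h=cv2.cvtColor(w.f,cv2.COLOR_BGR2HSV)
m=cv2.inRange(h,(0,120,60),(8,255,255))|cv2.inRange(h,(172,120,60),(180,255,255)); m[:300]=0
v,u=np.nonzero(m); print("red",u.min(),u.max(),v.min(),v.max())
E
```

```text
[[ 69 103  87]
 [ 70 100  84]
 [ 70 111  85]
 [ 69 101  88]
 [ 70 101  83]
 [ 70  95  83]
 [ 67  94  84]
 [ 69  99  85]
 [ 69 113  81]
 [ 70  96  82]]
[0.4277, -0.0664, 3.5782, 0.594, 238.0, 252.0, 516.5]
[0.4505, 0.0391, 0.5965, 0.766, 250.0, 170.0, 614.5]
[0.4484, 0.1194, 3.0732, 0.778, 243.0, 98.0, 683.5]
deck [0.61   0.0913 0.0288] cost 0.95 mm 1188
rod tip [ 0.55469503 -0.10541108  0.012     ] handle end near [ 0.55167949 -0.29616704  0.024     ] far [ 0.5512268  -0.36773348  0.024     ]
[0.54367324 0.20816294 0.02      ]
[0.66990395 0.21166594 0.02      ]
[ 0.67711505 -0.02511783  0.02      ]
[ 0.54941742 -0.02540694  0.02      ]
[[ 0.54161644  0.2093724   0.02      ]
 [ 0.67156242  0.21311962  0.02      ]
 [ 0.67848037 -0.02678066  0.02      ]
 [ 0.54853438 -0.03052788  0.02      ]]
red 325 340 401 440
```

```bash
sed -i 's/(60,90,15),(95,255,200)/(58,55,10),(98,255,200)/' h.py; python3 - <<'E'
from h import *
for n in("wrist","side"):
    w=Cam(n)
    for b in blocks(w): print(n,[float(x) for x in b])
    if n=="wrist":
        print("bottle cap",w.pt(533,327,.125),"base",w.pt(483,270,0)); D=deckfit(w)
print(xf(*D,[[0,y,.02] for y in(-.063,-.021,.021,.063)]).round(4))
E
```

```text
wrist [0.1193, -0.4791, 0.8673, 0.378, 82.0, 472.0, 173.5]
wrist [0.0573, -0.4631, 1.1728, 0.748, 41.0, 463.0, 420.5]
wrist [0.1013, -0.3915, 0.8464, 0.572, 56.0, 432.0, 267.0]
wrist [0.4318, -0.0617, 3.3844, 0.852, 240.0, 248.0, 763.5]
wrist [0.4493, 0.0384, 0.5741, 0.872, 251.0, 170.0, 703.5]
wrist [0.4483, 0.1197, -0.0573, 0.828, 244.0, 98.0, 728.0]
bottle cap [ 0.76228294 -0.1125285   0.125     ] base [ 0.75273686 -0.09809589  0.        ]
deck [0.6101 0.0913 0.0281] cost 0.94 mm 1141
side [0.7826, 0.2778, -0.4195, 0.445, 186.0, 372.0, 249.0]
side [0.4484, 0.1196, -0.0044, 0.892, 398.0, 340.0, 467.0]
side [0.4506, 0.0385, 0.6457, 0.877, 402.0, 306.0, 429.5]
side [0.4317, -0.0634, 0.0841, 0.876, 419.0, 270.0, 367.0]
[[0.6119 0.0284 0.02  ]
 [0.6107 0.0703 0.02  ]
 [0.6095 0.1123 0.02  ]
 [0.6084 0.1543 0.02  ]]
```

```bash
python3 steer.py '[[0.018,-0.0163,0.047,0.006],[0.018,-0.0163,0.047,0.006],[0.018,-0.0163,0.047,0.006],[0.018,-0.0163,0.047,0.006],[0.0177,-0.0164,0.047,0.006],[0,0,0,0],[0,0,0,0]]' 0.07 && python3 - <<'E'
from h import *
w=Cam("wrist"); cv2.imwrite("pics/w3.png",w.f)
for b in blocks(w):
    if b[3]>.6: print([float(x) for x in b])
E
```

```text
clock: 1.9
tool_pos: [0.4507, 0.1205, 0.1008]
tool_rot: [2.254, 2.187, 0.001]
ft_force: [0.5, 0.1, -0.2]
width: 0.0699
grip_force: 0.0
[0.4499, 0.0382, 0.5892, 0.903, 320.0, 346.0, 2928.0]
[0.4469, 0.1201, 3.1314, 0.92, 312.0, 241.0, 3087.0]
```

View pics/w3.png

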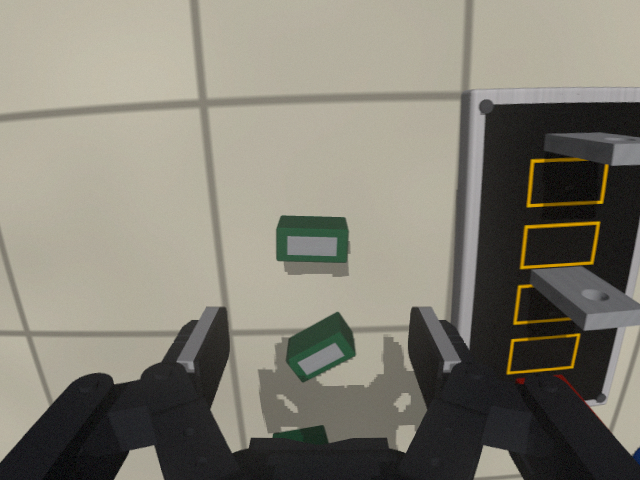

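Block A is at wrist (312,238), well below between the fingers; B is at (320,346). Descend and grip A.

```bash
python3 steer.py '[[0,-0.003,0.028,-0.02],[0,0,0.028,0],[0,0,0.026,0],[0,0,0,0],[0,0,0,0]]' && python3 steer.py '[[0,0,0,0],[0,0,0,0],[0,0,0,0],[0,0,0,0],[0,0,-0.005,0],[0,0,-0.04,0],[0,0,-0.06,0],[0,0,0,0]]' 0.03 40
```

```text
clock: 2.58
tool_pos: [0.4484, 0.1209, 0.0196]
tool_rot: [2.232, 2.209, 0.004]
ft_force: [-0.3, 0.1, -0.6]
width: 0.0701
grip_force: 0.0
clock: 3.58
tool_pos: [0.4501, 0.1218, 0.1276]
tool_rot: [2.229, 2.207, 0.012]
ft_force: [1.0, 0.7, -0.5]
width: 0.0301
grip_force: 0.0
```

```bash
python3 - <<'E'
from h import *
w=Cam("wrist"); cv2.imwrite("pics/w4.png",w.f)
for b in blocks(w):
    if b[3]>.6: print([float(x) for x in b])
w=Cam("side")
for b in blocks(w): print([float(x) for x in b])
E
```

```text
[0.4308, -0.0606, 3.1728, 0.749, 296.0, 428.0, 1759.5]
[0.4492, 0.0387, 0.5939, 0.901, 316.0, 328.0, 2404.0]
[0.447, 0.1203, -0.1074, 0.918, 311.0, 230.0, 2485.0]
[0.7827, 0.2778, 2.7213, 0.446, 186.0, 372.0, 249.5]
[0.4484, 0.1196, -0.0044, 0.889, 398.0, 339.0, 465.5]
[0.4506, 0.0385, 3.7872, 0.881, 402.0, 306.0, 431.5]
[0.4478, -0.0733, 1.608, 0.407, 412.0, 270.0, 116.0]
```

View pics/w4.png

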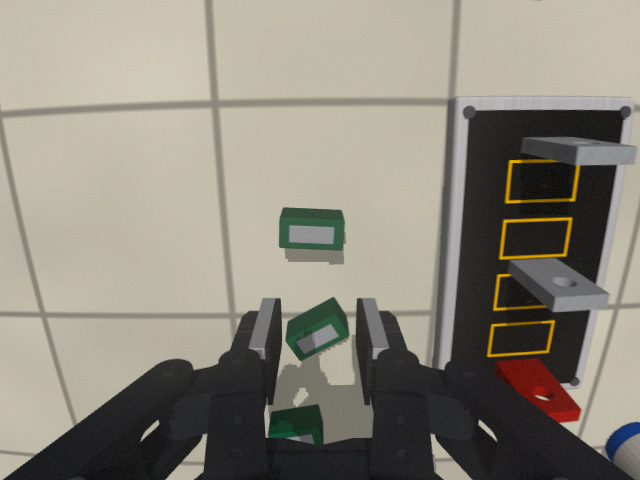

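Block A is untouched at (311,230). Either the fingers were still closing when I lifted, or the tool is offset. I'll check by projecting the TCP.

```bash
python3 - <<'E'
from h import *
w=Cam("wrist"); o,p,r=tool(); print(w.p,w.R[:,2],p,w.px(p+r.apply([0,0,.014])),w.px([p[0],p[1],.03]),w.px([.449,.12,.03]), w.px([p+r.apply([0,s*.015,.014]) for s in(-1,1)]))
E
python3 steer.py '[[0,-0.001,0.02,0],[0,0,0,0],[0,0,0,0],[0,0,0,0]]' 0.07;python3 steer.py '[[0,0,0,0]]'
```

```text
[0.44806245 0.20119668 0.28284532] [-9.29503265e-04 -3.14408784e-01 -9.49287234e-01] [0.44600497 0.12063879 0.12252075] [[314.82117174 283.86312513]] [[315.57257305 233.91915625]] [[320.09594051 234.79353979]] [[283.42263486 283.84523292]
 [346.21837863 283.82964885]]
clock: 4.22
tool_pos: [0.4457, 0.1208, 0.1031]
tool_rot: [2.232, 2.21, 0.0]
ft_force: [-0.2, -0.2, 0.3]
width: 0.0703
grip_force: 0.0
clock: 4.35
tool_pos: [0.4458, 0.1209, 0.1033]
tool_rot: [2.232, 2.21, 0.001]
ft_force: [-0.1, 0.7, 0.9]
width: 0.0701
grip_force: 0.0
```

```bash
python3 steer.py '[[0,0.001,0.03,0],[0,0,0.03,0],[0,0,0.024,0],[0,0,0,0],[0,0,0,0]]' 0.07; python3 steer.py '[[0,0,0,0],[0,0,0,0],[0,0,0,0]]' 0.03;python3 steer.py '[[0,0,0,0],[0,0,0,0],[0,0,0,0]]'; python3 - <<'E'
from h import *
c=Cam("side"); o,p,r=tool(); q=c.px([p+r.apply([0,s*o["width"]/2,z]) for s in(-1,1) for z in(.014,0)]); print(q)
u,v=q.mean(0).astype(int); c.crop("s3",u-60,v-60,u+60,v+40,5)
E
```

```text
clock: 4.97
tool_pos: [0.4472, 0.1209, 0.0198]
tool_rot: [2.232, 2.21, 0.001]
ft_force: [-0.0, 0.0, 0.2]
width: 0.0698
grip_force: 0.0
clock: 5.35
tool_pos: [0.4468, 0.1209, 0.0193]
tool_rot: [2.232, 2.21, 0.001]
ft_force: [-0.4, 0.5, 0.3]
width: 0.0297
grip_force: 0.0
clock: 5.72
tool_pos: [0.4464, 0.1207, 0.0189]
tool_rot: [-2.233, -2.21, 0.0]
ft_force: [0.2, -0.8, 0.0]
width: 0.0299
grip_force: 0.0
[[406.47415721 345.03131772]
 [407.29786078 340.09628609]
 [389.76893188 341.5563729 ]
 [390.42035273 336.61740675]]
```

View pics/s3.png

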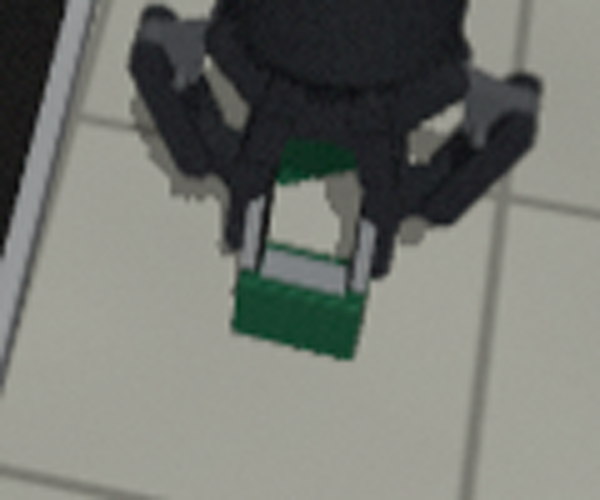

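The fingertips hover just at the block's top: in the crop, tips are at about (243,268) and (383,275), where (259,308) and (342,325) were predicted. They sit about 20-25 mm higher than nominal, so I'll descend open in guarded steps to find the real tip height.

```bash
python3 steer.py '[[0,0,0,0],[0,0,0,0],[0,0,0,0],[0,0.001,0.005,0],[0,0,0,0]]' 0.07 && python3 steer.py '[[0,0,0.005,0],[0,0,0,0]]' && python3 steer.py '[[0,0,0.003,0],[0,0,0,0]]'; python3 steer.py '[[0,0,0,0],[0,0,0,0],[0,0,0,0],[0,0,0,0]]' 0.04 40
```

```text
clock: 6.4
tool_pos: [0.4472, 0.1207, 0.0135]
tool_rot: [-2.232, -2.21, 0.001]
ft_force: [0.2, 0.8, -0.2]
width: 0.0701
grip_force: 0.0
clock: 6.65
tool_pos: [0.4471, 0.1206, 0.0084]
tool_rot: [-2.232, -2.21, 0.001]
ft_force: [-0.8, 0.3, -0.1]
width: 0.0701
grip_force: 0.0
clock: 6.9
tool_pos: [0.4473, 0.1207, 0.0057]
tool_rot: [-2.232, -2.21, 0.001]
ft_force: [0.1, 0.7, -0.6]
width: 0.07
grip_force: 0.0
clock: 7.4
tool_pos: [0.4476, 0.1208, 0.0064]
tool_rot: [2.232, 2.21, 0.0]
ft_force: [-1.9, 0.0, 5.6]
width: 0.0422
grip_force: 40.4
```

```bash
python3 steer.py '[[0,0,-0.01,0],[0,0,-0.03,0],[0,0,-0.03,0],[0,0,-0.04,0],[0,0,0,0],[0,0,0,0]]'; python3 - <<'E'
from h import *
o,p,r=tool()
c=Cam("side"); q=c.px([p+r.apply([0,s*o["width"]/2,z]) for s in(-1,1) for z in(.014,0)]); print(q)
for b in blocks(c,.09): print([float(x) for x in b])
u,v=q.mean(0).astype(int); c.crop("s4",u-60,v-70,u+60,v+30,5)
E
```

```text
clock: 8.15
tool_pos: [0.4473, 0.1207, 0.1158]
tool_rot: [2.232, 2.21, 0.0]
ft_force: [0.9, -0.4, -1.5]
width: 0.0425
grip_force: 41.1
[[415.85264738 309.32953631]
 [416.83630023 303.62947554]
 [390.3083587  304.36920872]
 [391.00986961 298.67067249]]
[0.7428, 0.3285, -0.6275, 0.364, 186.0, 372.0, 248.5]
[0.4497, 0.1044, -0.0234, 0.802, 403.0, 300.0, 726.5]
[0.4406, 0.0177, 1.6026, 0.349, 414.0, 272.0, 130.5]
```

View pics/s4.png

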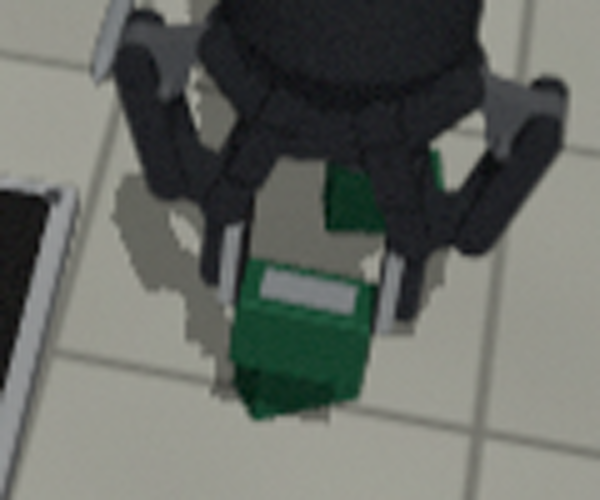

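Block A is held level: its top face is at crop (310,290), and block B shows behind it. The tips really stand about 10 mm behind the TCP. I'll write a helper that gives deltas to a target, then carry A to place 3.

```bash
cat >> h.py <<'E'
def delta(x,y,z,yaw):
    "turn first, then shift in turned tool axes; yaw of tool y axis from world x"
    o,p,r=tool(); a=r.as_matrix()[:,1]; y0=np.arctan2(a[1],a[0]); t=-(yaw-y0)
    c,s=np.cos(yaw),np.sin(yaw); d=np.array([x,y,z])-p
    print("turn %.4f  dx %.4f dy %.4f dz %.4f"%(t,-s*d[0]+c*d[1],c*d[0]+s*d[1],-d[2]),"tilt",r.as_matrix()[:2,2].round(4))
E
python3 steer.py '[[0,0,0,-0.038],[-0.0025,0.033,0,0],[-0.0025,0.033,0,0],[-0.0025,0.033,0,0],[-0.0025,0.033,0,0],[-0.002,0.03,0,0],[0,0,0,0],[0,0,0,0]]'; python3 - <<'E'
from h import *
delta(.6095,.1133,.028,.0285)
w=Cam("wrist"); D=deckfit(w); print(xf(*D,[0,.021,.02]))
E
```

```text
clock: 9.2
tool_pos: [0.6081, 0.1131, 0.1143]
tool_rot: [-2.189, -2.251, 0.004]
ft_force: [0.3, -0.1, -0.3]
width: 0.0427
grip_force: 41.2
turn -0.0005  dx 0.0002 dy 0.0014 dz 0.0863 tilt [-0.0032 -0.0005]
deck [0.6099 0.0907 0.0298] cost 0.89 mm 1992
[[0.60923193 0.11164642 0.02      ]]
```

```bash
python3 steer.py '[[0,0.001,0.03,0],[0,0,0.03,0],[0,0,0.02,0],[0,0,0,0],[0,0,0.004,0],[0,0,0.003,0],[0,0,0,0],[0,0,0,0]]'; python3 - <<'E'
from h import *
delta(.6093,.113,.0265,.029)
E
```

```text
clock: 10.25
tool_pos: [0.611, 0.1134, 0.0293]
tool_rot: [2.19, 2.252, 0.001]
ft_force: [0.2, 0.4, -1.0]
width: 0.0424
grip_force: 41.2
turn -0.0010  dx -0.0003 dy -0.0017 dz 0.0028 tilt [0.0006 0.0001]
```

```bash
python3 steer.py '[[0,-0.0015,0,0],[0,0,0.003,0],[0,0,0,0],[0,0,0,0]]'; python3 steer.py '[[0,0,0,0],[0,0,0,0],[0,0,0,0]]' 0.07;  python3 steer.py '[[0,0,-0.03,0],[0,0,-0.06,0],[0,0,0,0],[0,0,0,0]]'; python3 - <<'E'
from h import *
w=Cam("wrist"); D=deckfit(w)
for b in blocks(w,.02):
    if b[3]>.6:
        print([float(x) for x in b], xf(0,0,-D[2],[b[0]-D[0],b[1]-D[1],0]))
for b in blocks(w):
    if b[3]>.6: print([float(x) for x in b])
delta(.4498,.0385,.0,.61)
E
```

```text
clock: 10.75
tool_pos: [0.6094, 0.1133, 0.0264]
tool_rot: [2.19, 2.252, 0.001]
ft_force: [-1.5, -0.3, 5.7]
width: 0.0422
grip_force: 41.9
clock: 11.12
tool_pos: [0.6092, 0.1132, 0.0257]
tool_rot: [-2.19, -2.252, 0.0]
ft_force: [0.8, 0.0, 0.3]
width: 0.07
grip_force: 0.0
clock: 11.62
tool_pos: [0.6093, 0.1133, 0.1158]
tool_rot: [2.19, 2.252, 0.0]
ft_force: [0.8, -0.5, -0.9]
width: 0.0698
grip_force: 0.0
deck [0.6096 0.0911 0.0301] cost 0.97 mm 2565
[0.4603, 0.0497, 3.7663, 0.822, 103.0, 318.0, 2335.5] [[-0.15049477 -0.03686649  0.        ]]
[0.61, 0.1133, -0.0241, 0.94, 318.0, 243.0, 3286.5] [[0.00105325 0.02219489 0.        ]]
[0.4489, 0.0383, 0.5678, 0.931, 103.0, 318.0, 2335.5]
[0.609, 0.1064, 3.1589, 0.904, 318.0, 243.0, 3286.5]
turn -0.5820  dx 0.0297 dy -0.1728 dz 0.1149 tilt [-0.0015 -0.0003]
```

```bash
python3 steer.py '[[0,0,0,-0.145],[0,0,0,-0.145],[0,0,0,-0.145],[0,0,0,-0.145],[0.0075,-0.043,0,0],[0.0075,-0.043,0,0],[0.0075,-0.043,0,0],[0.0075,-0.043,0,0]]'; python3 steer.py '[[0,0,0,0],[0,0,0,0]]';python3 - <<'E'
from h import *
w=Cam("wrist")
for b in blocks(w):
    if b[3]>.6: print([float(x) for x in b])
delta(.4497,.0385,.003,.59)
E
```

```text
clock: 12.68
tool_pos: [0.4482, 0.039, 0.1141]
tool_rot: [-1.453, -2.782, 0.003]
ft_force: [0.3, -0.3, 0.8]
width: 0.0701
grip_force: 0.0
clock: 12.92
tool_pos: [0.451, 0.0397, 0.1153]
tool_rot: [-1.455, -2.784, 0.0]
ft_force: [0.5, 0.9, 0.1]
width: 0.0698
grip_force: 0.0
[0.4317, -0.0617, 0.2527, 0.826, 218.0, 324.0, 2441.0]
[0.6266, 0.1131, -0.0675, 0.856, 572.0, 285.0, 2922.5]
[0.4504, 0.0392, 0.493, 0.934, 317.0, 233.0, 2780.5]
turn 0.0181  dx -0.0001 dy -0.0023 dz 0.1125 tilt [-0.      0.0001]
```

```bash
python3 steer.py '[[0,-0.001,0.035,0],[0,0,0.035,0],[0,0,0.03,0],[0,0,0.011,0],[0,0,0,0],[0,0,0,0]]'; python3 steer.py '[[0,0,0,0],[0,0,0,0],[0,0,0,0],[0,0,0,0]]' 0.038 40; python3 steer.py '[[0,0,-0.01,0],[0,0,-0.03,0],[0,0,-0.03,0],[0,0,-0.04,0],[0,0,0,0],[0,0,0,0]]'; python3 - <<'E'
from h import *
delta(.6104,.0700,.115,.0292)
E
```

```text
clock: 13.72
tool_pos: [0.4514, 0.0393, 0.0058]
tool_rot: [1.454, 2.784, 0.001]
ft_force: [0.9, -0.2, -0.7]
width: 0.0702
grip_force: 0.0
clock: 14.22
tool_pos: [0.4511, 0.0392, 0.0062]
tool_rot: [1.454, 2.783, 0.002]
ft_force: [-2.0, -0.8, 7.9]
width: 0.0424
grip_force: 39.2
clock: 14.98
tool_pos: [0.4499, 0.039, 0.1149]
tool_rot: [1.455, 2.784, 0.0]
ft_force: [-0.2, -0.1, -0.2]
width: 0.0424
grip_force: 40.8
turn 0.5787  dx 0.0263 dy 0.1613 dz -0.0001 tilt [0.0003 0.    ]
```

```bash
python3 steer.py '[[0,0,0,0.145],[0,0,0,0.145],[0,0,0,0.145],[0,0,0,0.144],[0.0066,0.04,0,0],[0.0066,0.04,0,0],[0.0066,0.04,0,0],[0.0065,0.0413,0,0]]'; python3 steer.py '[[0,0,0.03,0],[0,0,0.03,0],[0,0,0.02,0],[0,0,0,0],[0,0,0,0]]';python3 - <<'E'
from h import *
delta(.6104,.0701,.0262,.0292)
E
```

```text
clock: 15.98
tool_pos: [0.6105, 0.0702, 0.113]
tool_rot: [-2.188, -2.252, 0.004]
ft_force: [0.1, 0.2, -2.2]
width: 0.0427
grip_force: 40.8
clock: 16.6
tool_pos: [0.6104, 0.07, 0.0349]
tool_rot: [-2.189, -2.253, 0.001]
ft_force: [0.5, 0.1, -1.2]
width: 0.0424
grip_force: 40.8
turn -0.0002  dx 0.0001 dy -0.0000 dz 0.0087 tilt [-0.0006 -0.    ]
```

```bash
python3 steer.py '[[0,0,0.005,0],[0,0,0.004,0],[0,0,0,0],[0,0,0,0]]'; python3 steer.py '[[0,0,0,0],[0,0,0,0],[0,0,0,0]]' 0.07;  python3 steer.py '[[0,0,-0.03,0],[0,0,-0.06,0],[0,0,0,0],[0,0,0,0]]'; python3 - <<'E'
from h import *
w=Cam("wrist"); D=deckfit(w)
for b in blocks(w,.02):
    if b[3]>.6:
        print([float(x) for x in b], xf(0,0,-D[2],[b[0]-D[0],b[1]-D[1],0]))
w=Cam("side")
for b in blocks(w): print([float(x) for x in b])
delta(.4318,-.0625,.115,.15)
E
```

```text
clock: 17.1
tool_pos: [0.6111, 0.0701, 0.0264]
tool_rot: [2.189, 2.253, 0.001]
ft_force: [-1.2, 0.8, 1.7]
width: 0.0427
grip_force: 41.2
clock: 17.48
tool_pos: [0.6105, 0.07, 0.0258]
tool_rot: [-2.189, -2.253, 0.0]
ft_force: [0.2, 0.5, -0.2]
width: 0.0703
grip_force: 0.0
clock: 17.98
tool_pos: [0.6106, 0.07, 0.1159]
tool_rot: [2.189, 2.253, 0.001]
ft_force: [0.4, -1.4, -0.8]
width: 0.0699
grip_force: 0.0
deck [0.6095 0.0914 0.0288] cost 0.99 mm 2939
[0.4465, -0.0401, 0.5016, 0.617, 90.0, 377.0, 1813.5] [[-0.16672079 -0.12677366  0.        ]]
[0.6115, 0.0687, -0.1853, 0.637, 319.0, 245.0, 2218.0] [[ 0.00134118 -0.0227659   0.        ]]
[0.6103, 0.1133, 0.0013, 0.958, 318.0, 174.0, 3286.5] [[0.00142486 0.02185016 0.        ]]
[0.7826, 0.2778, -0.42, 0.444, 186.0, 372.0, 248.5]
[0.6168, 0.0849, 0.8037, 0.634, 312.0, 303.0, 765.5]
[0.4317, -0.0634, 0.0841, 0.876, 419.0, 270.0, 367.0]
turn -0.1210  dx -0.1044 dy -0.1954 dz -0.0006 tilt [-0.0025 -0.0003]
```

```bash
python3 steer.py '[[0,0,0,-0.121],[-0.0174,-0.0326,0,0],[-0.0174,-0.0326,0,0],[-0.0174,-0.0326,0,0],[-0.0174,-0.0326,0,0],[-0.0174,-0.0325,0,0],[-0.0174,-0.0325,0,0],[0,0,0,0]]'; python3 steer.py '[[0,0,0,0]]';python3 - <<'E'
from h import *
w=Cam("wrist")
for b in blocks(w):
    if b[3]>.6: print([float(x) for x in b])
# yaw from the grey inlay
cv2.imwrite("pics/w5.png",cv2.resize(w.f[150:350,180:460],None,fx=2,fy=2))
delta(.4318,-.0625,.006,.15)
E
```

```text
clock: 19.08
tool_pos: [0.4298, -0.0631, 0.1145]
tool_rot: [-2.05, -2.377, 0.003]
ft_force: [0.9, -0.4, 0.3]
width: 0.0699
grip_force: 0.0
clock: 19.2
tool_pos: [0.4331, -0.0622, 0.1154]
tool_rot: [-2.049, -2.381, -0.0]
ft_force: [0.2, 0.7, -0.9]
width: 0.0703
grip_force: 0.0
[0.4305, -0.0617, 0.2253, 0.928, 314.0, 231.0, 2760.5]
turn 0.0003  dx -0.0002 dy -0.0017 dz 0.1095 tilt [-0.0001  0.0003]
```

View pics/w5.png

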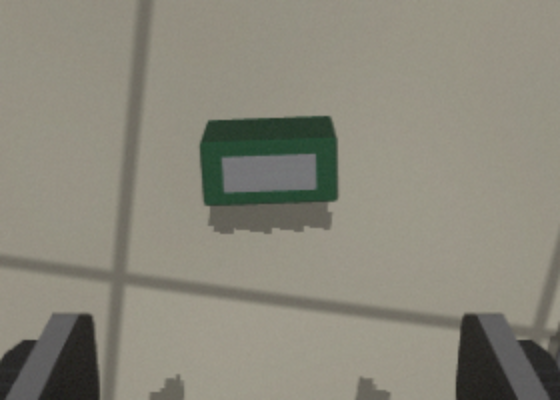

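Crop: block C's inlay edge runs (222,192) to (317,189), about 0.03 rad more than the tool's yaw. Turn a little, descend and grip.

```bash
python3 steer.py '[[0.0003,-0.0017,0.035,-0.03],[0,0,0.035,0],[0,0,0.03,0],[0,0,0.009,0],[0,0,0,0],[0,0,0,0]]'; python3 steer.py '[[0,0,0,0],[0,0,0,0],[0,0,0,0],[0,0,0,0]]' 0.038 40; python3 steer.py '[[0,0,-0.01,0],[0,0,-0.03,0],[0,0,-0.03,0],[0,0,-0.04,0],[0,0,0,0],[0,0,0,0]]'; python3 - <<'E'
from h import *
delta(.6115,.0283,.115,.0292)
E
```

```text
clock: 20.0
tool_pos: [0.4325, -0.0624, 0.0079]
tool_rot: [2.011, 2.411, 0.001]
ft_force: [0.7, 0.2, -0.4]
width: 0.07
grip_force: 0.0
clock: 20.5
tool_pos: [0.4321, -0.0625, 0.0081]
tool_rot: [2.012, 2.411, 0.002]
ft_force: [-1.6, 0.3, 7.8]
width: 0.0417
grip_force: 39.5
clock: 21.25
tool_pos: [0.4311, -0.0623, 0.1169]
tool_rot: [2.013, 2.412, 0.0]
ft_force: [-0.1, -0.8, -1.4]
width: 0.0419
grip_force: 40.9
turn 0.1507  dx 0.0853 dy 0.1830 dz 0.0019 tilt [ 0.0003 -0.    ]
```

```bash
python3 steer.py '[[0,0,0,0.151],[0.0171,0.0366,0,0],[0.0171,0.0366,0,0],[0.0171,0.0366,0,0],[0.017,0.0366,0,0],[0.017,0.0366,0,0],[0,0,0,0],[0,0,0,0]]'; python3 steer.py '[[0,0,0.03,0],[0,0,0.03,0],[0,0,0.02,0],[0,0,0,0],[0,0,0,0]]';python3 - <<'E'
from h import *
delta(.6115,.0283,.0282,.0292)
E
```

```text
clock: 22.25
tool_pos: [0.6099, 0.028, 0.1152]
tool_rot: [-2.187, -2.252, 0.004]
ft_force: [0.0, -0.4, -0.2]
width: 0.0419
grip_force: 41.1
clock: 22.88
tool_pos: [0.6115, 0.0279, 0.0377]
tool_rot: [2.189, 2.253, 0.0]
ft_force: [0.1, -0.2, -0.5]
width: 0.0422
grip_force: 41.1
turn -0.0007  dx 0.0004 dy -0.0000 dz 0.0095 tilt [ 0.0004 -0.    ]
```

Place, then retreat toward a high viewpoint for a check of the deck.

```bash
python3 steer.py '[[0.0004,0,0.005,0],[0,0,0.0045,0],[0,0,0,0],[0,0,0,0]]'; python3 steer.py '[[0,0,0,0],[0,0,0,0],[0,0,0,0]]' 0.07;  python3 steer.py '[[0,0,-0.03,0],[0,0,-0.05,0],[-0.01,0,-0.05,0],[-0.01,0,-0.04,0],[0,0,0,0],[0,0,0,0]]'; python3 - <<'E'
from h import *
w=Cam("wrist"); D=deckfit(w)
for b in blocks(w,.02):
    if b[3]>.6:
        print([float(x) for x in b], xf(0,0,-D[2],[b[0]-D[0],b[1]-D[1],0]))
q=w.px(xf(*D,[[0,-.02,.03]]))[0].astype(int); print(q)
w.crop("w6",q[0]-110,max(q[1]-110,0),q[0]+110,q[1]+90,3)
E
```

```text
clock: 23.38
tool_pos: [0.6123, 0.0287, 0.0282]
tool_rot: [2.188, 2.253, 0.001]
ft_force: [-2.1, -0.3, 5.4]
width: 0.0425
grip_force: 41.8
clock: 23.75
tool_pos: [0.6115, 0.0287, 0.0271]
tool_rot: [-2.189, -2.253, 0.0]
ft_force: [-0.1, 1.1, -0.2]
width: 0.0702
grip_force: 0.0
clock: 24.5
tool_pos: [0.6119, 0.0086, 0.1967]
tool_rot: [-2.189, -2.253, 0.001]
ft_force: [0.3, 0.4, -0.4]
width: 0.0699
grip_force: 0.0
deck [0.6096 0.0915 0.0299] cost 0.9 mm 1894
[0.6118, 0.0302, 3.1712, 0.916, 319.0, 184.0, 1743.0] [[ 0.00031737 -0.06136026  0.        ]]
[0.6114, 0.0716, 3.1242, 0.931, 319.0, 131.0, 1699.5] [[ 0.00115707 -0.01996684  0.        ]]
[0.6101, 0.1129, 3.12, 0.951, 319.0, 73.0, 1964.0] [[0.00109419 0.02135357 0.        ]]
[317 129]
```

View pics/w6.png

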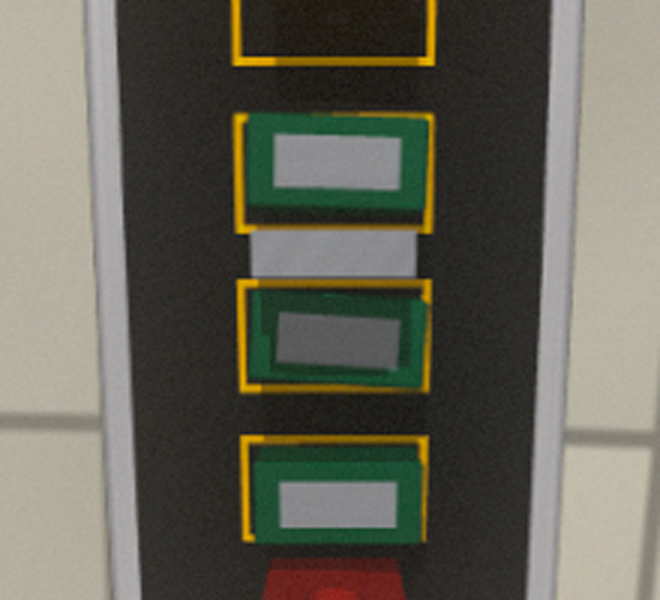

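The crop shows all three blocks inside outlines, about 1 mm right. The middle one (inlay edge (278,312) to (402,320)) is turned about 0.06 rad clockwise, so I'll regrip and square it.

```bash
python3 steer.py '[[0.0205,-0.0015,0.03,0],[0.0205,0,0.03,0],[0.0205,0,0.03,0],[0,0,0.03,0],[0,0,0.02,0],[0,0,0,0],[0,0,0,0]]';python3 - <<'E'
from h import *
delta(.6107,.0702,.0262,.0292)
E
```

```text
clock: 25.42
tool_pos: [0.6088, 0.0701, 0.0573]
tool_rot: [-2.189, -2.253, 0.001]
ft_force: [0.3, -0.4, 0.5]
width: 0.07
grip_force: 0.0
turn -0.0001  dx 0.0000 dy 0.0019 dz 0.0311 tilt [-0.0006 -0.0001]
```

```bash
python3 steer.py '[[0,0.0019,0.02,0],[0,0,0.011,0],[0,0,0,0],[0,0,0,0]]'; python3 steer.py '[[0,0,0,0],[0,0,0,0],[0,0,0,0],[0,0,0,0]]' 0.038 40; python3 steer.py '[[0,0,-0.01,0],[0,-0.0005,0,-0.06],[0,0,0,0],[0,0,0,0]]'; python3 steer.py '[[0,0,0.005,0],[0,0,0.0045,0],[0,0,0,0],[0,0,0,0]]'
```

```text
clock: 25.92
tool_pos: [0.6113, 0.0702, 0.0271]
tool_rot: [2.189, 2.253, 0.001]
ft_force: [-0.7, -0.2, 0.2]
width: 0.07
grip_force: 0.0
clock: 26.42
tool_pos: [0.6114, 0.0702, 0.0275]
tool_rot: [2.188, 2.253, 0.002]
ft_force: [-1.9, -0.0, 5.5]
width: 0.0425
grip_force: 39.8
clock: 26.92
tool_pos: [0.6104, 0.0701, 0.0366]
tool_rot: [2.121, 2.317, 0.0]
ft_force: [0.2, -0.4, -1.5]
width: 0.0422
grip_force: 40.6
clock: 27.42
tool_pos: [0.6103, 0.0701, 0.0275]
tool_rot: [2.121, 2.318, 0.0]
ft_force: [-3.7, -0.0, 9.3]
width: 0.042
grip_force: 41.6
```

```bash
python3 steer.py '[[0,0,0,0],[0,0,0,0],[0,0,0,0]]' 0.07;  python3 steer.py '[[0,0,-0.03,0.06],[0,0,-0.05,0],[-0.02,0,-0.04,0],[-0.02,0,-0.04,0],[-0.02,0,0,0],[0,0,0,0],[0,0,0,0]]'; python3 - <<'E'
from h import *
w=Cam("wrist"); D=deckfit(w)
for b in blocks(w,.02):
    if b[3]>.6:
        print([float(x) for x in b], xf(0,0,-D[2],[b[0]-D[0],b[1]-D[1],0]))
# inlay edge directions, world plane z=.05
g=cv2.cvtColor(w.f,cv2.COLOR_BGR2HSV)
for y in(-.063,-.021,.021):
    q=w.px(xf(*D,[0,y,.05]))[0].astype(int); m=np.zeros((480,640),np.uint8); s=np.s_[q[1]-22:q[1]+22,q[0]-38:q[0]+38]
    m[s]=cv2.inRange(g[s],(0,0,70),(180,55,255)); cs,_=cv2.findContours(m,0,1)
    c=min((k for k in cs if cv2.contourArea(k)>200),key=lambda k:np.hypot(*(k[:,0].mean(0)-q)),default=None)
    if c is None: print("none"); continue
    P=np.array([w.pt(*k,.05)[:2] for k in cv2.convexHull(c)[:,0]],np.float32)*1000; r=cv2.minAreaRect(P)
    print(xf(0,0,-D[2],[r[0][0]/1000-D[0],r[0][1]/1000-D[1],0]).round(4),r[1],r[2],"deck deg",np.degrees(D[2]))
E
```

```text
clock: 27.8
tool_pos: [0.6102, 0.0701, 0.0266]
tool_rot: [-2.12, -2.318, 0.0]
ft_force: [-0.1, -0.1, 0.2]
width: 0.0696
grip_force: 0.0
clock: 28.68
tool_pos: [0.6111, 0.0104, 0.1853]
tool_rot: [-2.188, -2.252, 0.002]
ft_force: [0.9, 0.4, 0.4]
width: 0.0699
grip_force: 0.0
deck [0.6099 0.0914 0.0307] cost 0.89 mm 1924
[0.613, 0.0301, -0.005, 0.927, 321.0, 190.0, 1904.5] [[ 0.00122865 -0.06134724  0.        ]]
[0.6099, 0.0718, 3.1715, 0.924, 320.0, 134.0, 1822.5] [[-0.00059172 -0.01957182  0.        ]]
[0.6098, 0.1128, -0.0244, 0.955, 321.0, 74.0, 2098.5] [[0.00056505 0.02141199 0.        ]]
[[ 0.0011 -0.0621  0.    ]] (30.00957489013672, 11.417099952697754) 1.7287049293518066 deck deg 1.756492335942649
[[ 0.0004 -0.0203  0.    ]] (30.251996994018555, 12.005680084228516) 1.716673493385315 deck deg 1.756492335942649
[[0.0007 0.0216 0.    ]] (29.91485023498535, 11.930500030517578) 1.616570234298706 deck deg 1.756492335942649
```

Blocks are square and centred within about 1 mm. Next, the rod.

```bash
python3 steer.py '[[-0.051,-0.0113,-0.003,0],[-0.051,-0.0113,-0.003,0],[-0.051,-0.0113,-0.003,0],[-0.051,-0.0113,-0.003,0],[-0.051,-0.0113,-0.003,0],[-0.051,-0.0113,0,0],[0,0,0,0],[0,0,0,0]]' 0.06; python3 - <<'E'
from h import *
w=Cam("wrist"); cv2.imwrite("pics/w7.png",w.f)
h=cv2.cvtColor(w.f,cv2.COLOR_BGR2HSV)
m=cv2.inRange(h,(0,120,40),(8,255,255))|cv2.inRange(h,(172,120,40),(180,255,255))
cs,_=cv2.findContours(m,0,1); c=max(cs,key=cv2.contourArea); r=cv2.minAreaRect(c); print(r, cv2.boxPoints(r))
print([float(v) for v in blocks(Cam("side"))[1]][:1])
E
```

```text
clock: 29.72
tool_pos: [0.5531, -0.2967, 0.2009]
tool_rot: [-2.187, -2.252, -0.0]
ft_force: [0.2, 0.2, -0.1]
width: 0.0601
grip_force: 0.0
((315.08465576171875, 248.3833770751953), (26.418874740600586, 68.1455078125), 2.2906100749969482) [[300.52396 281.90094]
 [303.2476  213.80989]
 [329.64536 214.86581]
 [326.92172 282.95685]]
[0.6165]
```

View pics/w7.png

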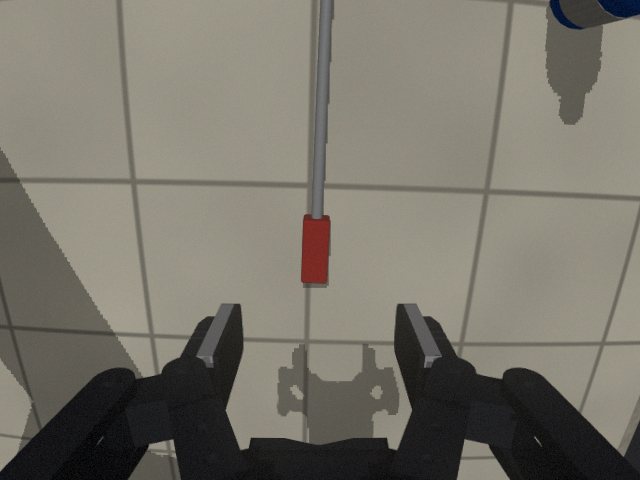

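The rod handle spans (303,215) to (327,283), the steel rod leaves at (318,215) and exits the frame at (326,0).

```bash
python3 - <<'E'
from h import *
w=Cam("wrist")
# rod silhouette fit: handle hull box, z 0-24
h=cv2.cvtColor(w.f,cv2.COLOR_BGR2HSV)
m=cv2.inRange(h,(0,120,30),(8,255,255))|cv2.inRange(h,(172,120,30),(180,255,255))
cs,_=cv2.findContours(m,0,1); H=cv2.convexHull(max(cs,key=cv2.contourArea)).astype(np.float32)
B=np.array([[i*.012,j*.03,k*.024] for i in(-1,1) for j in(-1,1) for k in(0,1)])
def cost(q):
    g=cv2.convexHull(w.px(xf(*q,B)).astype(np.float32)); a,_=cv2.intersectConvexConvex(g,H); return -a/(cv2.contourArea(g)+cv2.contourArea(H)-a)
q0=[.553,-.33,-.01]
r=min((minimize(cost,q0,method="Nelder-Mead",options=dict(initial_simplex=[q0,[.563,-.33,-.01],[.553,-.31,-.01],[.553,-.33,s]])) for s in(.1,-.1)),key=lambda r:r.fun); print(r.x,r.fun)
a=w.pt(318,212,.012);b=w.pt(326,2,.012); print(a,b,"rod yaw",-np.arctan2(b[0]-a[0],b[1]-a[1]))
# rod centre columns by gradient: brightness of rod vs table on several rows
G=cv2.cvtColor(w.f,cv2.COLOR_BGR2HSV)
x,y,t=r.x; print("tip",xf(x,y,t,[0,.24,.012]))
for row in (10,60,110,160,200): print(row,w.f[row,308:340].astype(int).sum(1).tolist()) if row in(60,160) else None
E
```

```text
[ 0.55158385 -0.34258951 -0.0258293 ] -0.9253106171150127
[ 0.55402899 -0.30618063  0.012     ] [ 0.55497426 -0.13423826  0.012     ] rod yaw -0.00549754574350021
tip [[ 0.55778219 -0.10266957  0.012     ]]
60 [414, 366, 334, 305, 317, 303, 323, 360, 375, 287, 282, 296, 319, 340, 341, 352, 343, 330, 314, 290, 262, 252, 267, 333, 405, 406, 408, 409, 404, 410, 397, 404]
160 [324, 308, 317, 308, 333, 268, 293, 319, 331, 334, 338, 341, 330, 311, 289, 264, 276, 420, 414, 414, 418, 412, 411, 407, 410, 409, 414, 414, 412, 418, 409, 420]
```

```bash
python3 - <<'E'
from h import *
delta(.5517,-.3325,.010,-.010)
E
```

```text
turn 0.0411  dx -0.0364 dy -0.0015 dz 0.1916 tilt [-0.0004  0.0006]
```

```bash
python3 steer.py '[[-0.018,-0.0015,0.01,0.041],[-0.018,0,0.04,0],[0,0,0.045,0],[0,0,0.045,0],[0,0,0.04,0],[0,0,0.011,0],[0,0,0,0],[0,0,0,0]]'; python3 steer.py '[[0,0,0.004,0],[0,0,0.004,0],[0,0,0,0]]';python3 steer.py '[[0,0,0.004,0],[0,0,0,0]]';python3 steer.py '[[0,0,0.003,0],[0,0,0,0]]'; python3 - <<'E'
from h import *
delta(.5517,-.3325,-.008,-.010)
E
```

```text
clock: 30.88
tool_pos: [0.5535, -0.3347, 0.0128]
tool_rot: [2.233, 2.206, 0.001]
ft_force: [0.8, 0.6, -0.2]
width: 0.0603
grip_force: 0.0
clock: 31.25
tool_pos: [0.5518, -0.3336, 0.0028]
tool_rot: [-2.234, -2.208, 0.0]
ft_force: [0.5, 0.3, 0.3]
width: 0.0605
grip_force: 0.0
clock: 31.5
tool_pos: [0.5517, -0.3336, -0.0016]
tool_rot: [-2.234, -2.207, 0.0]
ft_force: [0.2, 1.0, -0.3]
width: 0.0605
grip_force: 0.0
clock: 31.75
tool_pos: [0.5518, -0.3336, -0.0045]
tool_rot: [-2.234, -2.208, 0.0]
ft_force: [0.9, -0.0, 0.0]
width: 0.0601
grip_force: 0.0
turn -0.0020  dx 0.0011 dy -0.0001 dz 0.0035 tilt [-0.0005  0.0003]
```

```bash
python3 steer.py '[[0.001,0,0.002,0],[0,0,0,0]]'; python3 steer.py '[[0,0,0,0],[0,0,0,0],[0,0,0,0],[0,0,0,0]]' 0.018 80; python3 steer.py '[[0,0,-0.004,0],[0,0,0,0],[0,0,0,0]]'
```

```text
clock: 32.0
tool_pos: [0.5519, -0.3326, -0.0063]
tool_rot: [-2.234, -2.208, 0.0]
ft_force: [0.3, -0.2, 0.1]
width: 0.0598
grip_force: 0.0
clock: 32.5
tool_pos: [0.5521, -0.3328, -0.0057]
tool_rot: [2.235, 2.208, -0.0]
ft_force: [-2.0, 0.6, 4.7]
width: 0.0216
grip_force: 80.1
clock: 32.88
tool_pos: [0.5517, -0.3325, -0.0026]
tool_rot: [-2.234, -2.208, 0.0]
ft_force: [0.3, -0.8, -4.7]
width: 0.0221
grip_force: 79.2
```

Gripped. Lift and measure the rod's direction and tip numerically with wrist and side cameras.

```bash
python3 - <<'E'
from h import *
for n in("side","scene"): np.save(f"pics/{n}_bg.npy",Cam(n).f)
E
python3 steer.py '[[0,0,-0.03,0],[0,0,-0.035,0],[0,0,0,0],[0,0,0,0],[0,0,0,0]]'; cat > rodm.py <<'E'
from h import *
o,p,r=tool()
pred=lambda y:p+r.apply([y-.010,0,-.018])   # along tool x
for n in("side","scene"):
    c=Cam(n); np.save(f"pics/{n}_b.npy",c.f); g=c.f.astype(float).sum(2)
    pts=[]
    for y in np.arange(.05,.241,.01):
        q=c.px([pred(y),pred(y+.005)]); d=q[1]-q[0]; d/=np.linalg.norm(d); nn=np.array([-d[1],d[0]])
        k=np.arange(-12,12.01,.25); P=q[0]+k[:,None]*nn
        s=cv2.remap(g.astype(np.float32),P[:,0].astype(np.float32)[None],P[:,1].astype(np.float32)[None],cv2.INTER_LINEAR)[0]
        b=np.load(f"pics/{n}_bg.npy").astype(np.float32).sum(2); sb=cv2.remap(b,P[:,0].astype(np.float32)[None],P[:,1].astype(np.float32)[None],cv2.INTER_LINEAR)[0]
        e=abs(s-sb); e=np.where(e>35,e,0); pts.append((round(y,3),round(float((k*e).sum()/max(e.sum(),1)),2),int(e.sum()),int((e>0).sum())))
    print(n,pts)
E
python3 rodm.py; python3 - <<'E'
from h import *
o,p,r=tool(); w=Cam("wrist"); g=cv2.cvtColor(w.f,cv2.COLOR_BGR2GRAY).astype(int)
print("K",w.K[0,0],"pred",w.px([p+r.apply([y-.01,0,-.018]) for y in(.04,.08,.12)]).round(1))
for row in(20,60,100,140,180,220): print(row,g[row,285:350:2].tolist())
E
```

```text
clock: 33.6
tool_pos: [0.5508, -0.332, 0.061]
tool_rot: [-2.233, -2.206, 0.001]
ft_force: [0.7, 0.2, -3.9]
width: 0.0221
grip_force: 79.3
side [(np.float64(0.05), 0.61, 14313, 97), (np.float64(0.06), 0.71, 15424, 93), (np.float64(0.07), -0.48, 13839, 90), (np.float64(0.08), 0.75, 15784, 92), (np.float64(0.09), 0.64, 15907, 97), (np.float64(0.1), -3.14, 11581, 72), (np.float64(0.11), -3.16, 9350, 66), (np.float64(0.12), -4.26, 6262, 51), (np.float64(0.13), -3.16, 4114, 47), (np.float64(0.14), -1.64, 3977, 42), (np.float64(0.15), -1.63, 3749, 41), (np.float64(0.16), -2.05, 2516, 34), (np.float64(0.17), -1.74, 3589, 42), (np.float64(0.18), -1.8, 3536, 41), (np.float64(0.19), -1.53, 3470, 42), (np.float64(0.2), -2.06, 3744, 42), (np.float64(0.21), -1.99, 3855, 43), (np.float64(0.22), -1.9, 3648, 43), (np.float64(0.23), -1.79, 3467, 43), (np.float64(0.24), -2.72, 3441, 40)]
scene [(np.float64(0.05), -4.46, 12555, 78), (np.float64(0.06), -1.93, 3301, 32), (np.float64(0.07), 0.68, 2372, 23), (np.float64(0.08), 0.71, 2617, 25), (np.float64(0.09), 0.74, 2622, 25), (np.float64(0.1), 0.68, 2420
[... 854 characters left out ...]
9, 85, 97, 97, 96, 96, 145, 146, 145, 147]
100 [151, 156, 155, 154, 153, 152, 152, 131, 115, 97, 90, 103, 105, 111, 117, 116, 120, 120, 116, 113, 109, 104, 94, 86, 81, 96, 100, 99, 98, 121, 146, 146, 147]
140 [155, 156, 155, 156, 155, 155, 155, 141, 124, 112, 87, 99, 108, 114, 117, 119, 118, 118, 117, 112, 109, 104, 95, 81, 92, 97, 97, 100, 113, 150, 146, 152, 146]
180 [152, 155, 154, 152, 153, 152, 155, 151, 131, 113, 86, 101, 107, 113, 116, 118, 117, 118, 115, 114, 109, 104, 94, 81, 103, 105, 102, 103, 105, 156, 153, 152, 155]
220 [154, 150, 153, 155, 154, 152, 153, 151, 140, 123, 83, 95, 106, 111, 116, 118, 120, 118, 118, 112, 109, 100, 91, 78, 100, 102, 100, 102, 153, 155, 155, 156, 157]
```

Wrist: the rod is centred at column 318 on all rows, so parallel to the tool to within about 0.004 rad. The scene camera agrees on direction. Move to the pre-insertion pose, tip 25 mm before the red plate.

```bash
python3 - <<'E'
from h import *
delta(.6196,-.257,.044,.0295)
E
```

```text
turn -0.0415  dx 0.0732 dy 0.0705 dz 0.0177 tilt [-0.0017  0.001 ]
```

```bash
python3 steer.py '[[0,0,0,-0.041],[0,0.035,0,0],[0,0.0355,0.008,0],[0.035,0,0.01,0],[0.038,0,0,0],[0,0,0,0],[0,0,0,0],[0,0,0,0]]'; cat > rel.py <<'E'
from h import *
# tip & bore comparison: predicted rod line vs bore in scene/side; hole centroids
o,p,r=tool(); delta(.6196,-.257,.044,.0295)
D=[.6100,.0913,.0295]
for n in("side","scene"):
    c=Cam(n); print(n,"bore",c.px(xf(*D,[[0,-.093,.062],[0,-.083,.062]])).round(1).tolist(),"tip",c.px(p+r.apply([.23,0,-.018])).round(1).tolist())
    np.save(f"pics/{n}_c.npy",c.f)
E
python3 rel.py
```

```text
clock: 34.75
tool_pos: [0.6205, -0.2588, 0.045]
tool_rot: [2.19, 2.252, -0.0]
ft_force: [-0.7, -0.6, -4.2]
width: 0.0218
grip_force: 79.8
turn -0.0015  dx 0.0018 dy -0.0009 dz 0.0010 tilt [ 0.0004 -0.0005]
side bore [[324.4, 258.4], [323.3, 261.8]] tip [[327.1, 248.8]]
scene bore [[313.6, 230.2], [316.6, 228.6]] tip [[305.5, 234.4]]
```

```bash
python3 steer.py '[[0,-0.0009,0.001,0],[0.01,0,0,0],[0.01,0,0,0],[0.01,0,0,0],[0,0,0,0],[0,0,0,0]]'; python3 steer.py '[[0.008,0,0,0],[0.008,0,0,0],[0,0,0,0],[0,0,0,0]]';python3 - <<'E'
from h import *
o,p,r=tool(); print("tip past bore_in", p[1]+.23+.0017, "x err",p[0]-(.61-.0295*(p[1]-.07)), o["ft_torque"])
E
```

```text
clock: 35.6
tool_pos: [0.6188, -0.2277, 0.044]
tool_rot: [2.188, 2.254, -0.0]
ft_force: [-0.2, -0.8, -4.8]
width: 0.0217
grip_force: 79.8
clock: 36.1
tool_pos: [0.6182, -0.2117, 0.0439]
tool_rot: [2.189, 2.254, -0.0]
ft_force: [0.4, -0.5, -4.9]
width: 0.0221
grip_force: 79.8
tip past bore_in 0.01995104539101785 x err -0.00011775922973866759 [-0.00987234 -0.00072626  0.00944002]
```

```bash
python3 steer.py '[[0.015,0,0,0],[0.015,0,0,0],[0.015,0,0,0],[0.01,0,0,0],[0,0,0,0],[0,0,0,0]]'; python3 - <<'E'
from h import *
o,p,r=tool(); delta(.61-.0295*(-.13-.07),-.13,.044,.0295); print(o["ft_torque"].round(3))
w=Cam("wrist"); D=deckfit(w)
for b in blocks(w,.02):
    if b[3]>.5: print([float(x) for x in b], xf(0,0,-D[2],[b[0]-D[0],b[1]-D[1],0]))
E
```

```text
clock: 36.85
tool_pos: [0.6167, -0.157, 0.044]
tool_rot: [2.189, 2.253, -0.0]
ft_force: [-0.3, -1.0, -3.8]
width: 0.0213
grip_force: 79.8
turn -0.0004  dx 0.0270 dy 0.0000 dz -0.0000 tilt [ 0.0001 -0.0004]
[-0.004 -0.035 -0.007]Traceback (most recent call last):
  File "<stdin>", line 3, in <module>
  File "h.py", line 37, in deckfit
    vs,us=np.nonzero(m); P=np.array([w.pt(u,v,.02)[:2] for u,v in zip(us,vs)]); ok=abs(P-[.61,.09]).max(1)<.15; P=P[ok]
                                                                                       ~^~~~~~~~~~
ValueError: operands could not be broadcast together with shapes (0,) (2,)
```

```bash
python3 steer.py '[[0.012,0,0,0],[0.012,0,0,0],[0.012,0,0,0],[0,0,0,0],[0,0,0,0]]'; python3 steer.py '[[0.015,0,0,0],[0.015,0,0,0],[0.012,0,0,0],[0,0,0,0],[0,0,0,0]]'; python3 - <<'E'
from h import *
o,p,r=tool(); delta(.61-.0295*(-.0217-.07),-.0217,.044,.0295); print(o["ft_torque"].round(3))
E
```

```text
clock: 37.52
tool_pos: [0.6156, -0.1207, 0.044]
tool_rot: [2.188, 2.254, -0.0]
ft_force: [0.0, 0.4, -3.9]
width: 0.0217
grip_force: 79.8
clock: 38.15
tool_pos: [0.6144, -0.0788, 0.044]
tool_rot: [2.188, 2.253, -0.0]
ft_force: [-0.6, -0.5, -3.2]
width: 0.0215
grip_force: 79.8
turn -0.0002  dx 0.0572 dy -0.0000 dz -0.0000 tilt [ 0.0001 -0.0004]
[-0.033  0.004  0.042]
```

```bash
python3 steer.py '[[0.012,0,0,0],[0.012,0,0,0],[0.012,0,0,0],[0,0,0,0],[0,0,0,0]]'; python3 steer.py '[[0.008,0,0,0],[0.008,0,0,0],[0,0,0,0],[0,0,0,0]]';python3 steer.py '[[0.002,0,0,0],[0.002,0,0,0],[0,0,0,0],[0,0,0,0]]'
```

```text
clock: 38.78
tool_pos: [0.6133, -0.0428, 0.0439]
tool_rot: [2.188, 2.254, -0.0]
ft_force: [-0.1, 0.4, -3.1]
width: 0.022
grip_force: 79.8
clock: 39.28
tool_pos: [0.6128, -0.0268, 0.0439]
tool_rot: [2.189, 2.254, -0.0]
ft_force: [-0.1, -0.6, -3.6]
width: 0.0218
grip_force: 79.8
clock: 39.78
tool_pos: [0.6127, -0.0229, 0.0439]
tool_rot: [2.189, 2.253, 0.0]
ft_force: [0.3, -0.4, -4.3]
width: 0.0219
grip_force: 79.8
```

```bash
python3 steer.py '[[0.002,0,0,0],[0,0,0,0],[0,0,0,0]]';python3 steer.py '[[0.002,0,0,0],[0,0,0,0],[0,0,0,0]]';python3 steer.py '[[0.002,0,0,0],[0,0,0,0],[0,0,0,0]]'
```

```text
clock: 40.15
tool_pos: [0.6127, -0.0229, 0.044]
tool_rot: [2.188, 2.25, -0.004]
ft_force: [-0.2, -7.7, -3.6]
width: 0.0218
grip_force: 79.8
clock: 40.52
tool_pos: [0.6127, -0.0229, 0.044]
tool_rot: [2.188, 2.247, -0.009]
ft_force: [-0.4, -12.8, -3.8]
width: 0.022
grip_force: 79.8
clock: 40.9
tool_pos: [0.6126, -0.023, 0.0441]
tool_rot: [2.187, 2.244, -0.013]
ft_force: [-0.4, -17.2, -3.3]
width: 0.0219
grip_force: 79.8
```

The shoulder is against the red plate (force rises at y = -0.023, where expected). Relax the push, lower slightly, and release.

```bash
python3 steer.py '[[-0.003,0,0,0],[0,0,0.002,0],[0,0,0,0],[0,0,0,0]]'; python3 steer.py '[[0,0,0,0],[0,0,0,0],[0,0,0,0],[0,0,0,0]]' 0.05; python3 steer.py '[[0,0,-0.03,0],[0,0,-0.05,0],[0,0,-0.05,0],[-0.03,0,-0.02,0],[0,0,0,0],[0,0,0,0]]'; python3 - <<'E'
from h import *
w=Cam("wrist"); D=deckfit(w); print(xf(*D,[[0,-.093,.074],[0,-.153,.074],[0,.117,.062]]), w.px(xf(*D,[[0,-.093,.074],[0,-.153,.074],[-.012,-.12,.074],[.012,-.12,.074]])).round(0).tolist())
h=cv2.cvtColor(w.f,cv2.COLOR_BGR2HSV)
m=cv2.inRange(h,(0,120,30),(8,255,255))|cv2.inRange(h,(172,120,30),(180,255,255))
for k in cv2.findContours(m,0,1)[0]:
    if cv2.contourArea(k)>80: print("red",cv2.boundingRect(k),cv2.contourArea(k))
for b in blocks(w,.02):
    if b[3]>.4: print([float(x) for x in b], xf(0,0,-D[2],[b[0]-D[0],b[1]-D[1],0]))
np.save("pics/wr.npy",w.f)
E
```

```text
clock: 41.4
tool_pos: [0.6131, -0.0229, 0.0425]
tool_rot: [2.188, 2.248, -0.005]
ft_force: [-0.2, -8.8, -1.1]
width: 0.0217
grip_force: 80.2
clock: 41.9
tool_pos: [0.6128, -0.0196, 0.0421]
tool_rot: [2.189, 2.254, 0.001]
ft_force: [0.0, -0.2, 0.3]
width: 0.0501
grip_force: 0.0
clock: 42.65
tool_pos: [0.613, -0.0495, 0.1911]
tool_rot: [-2.188, -2.252, 0.001]
ft_force: [0.3, 0.0, -0.0]
width: 0.0501
grip_force: 0.0
deck [0.6097 0.0913 0.0296] cost 0.94 mm 1014
[[ 0.61249195 -0.00169036  0.074     ]
 [ 0.61426679 -0.0616641   0.074     ]
 [ 0.60628     0.20821774  0.062     ]] [[319.0, 157.0], [319.0, 240.0], [302.0, 195.0], [336.0, 195.0]]
red (292, 136, 55, 102) 3586.5
```

Handle end and plate are where predicted (rows 136-238, end predicted at 240). Now the pod: I'll use the dot positions I read off the earlier side crop and move the camera over it.

```bash
python3 steer.py '[[0.056,-0.0088,-0.0086,0],[0.056,-0.0088,-0.0086,0],[0.056,-0.0088,-0.0086,0],[0.056,-0.0088,-0.0086,0],[0.056,-0.0088,-0.0086,0],[0.056,-0.0088,-0.0086,0],[0.056,-0.0088,-0.0086,0],[0,0,0,0]]' 0.045; python3 steer.py '[[0,0,0,0]]'; python3 - <<'E'
from h import *
s=Cam("side"); w=Cam("wrist"); np.save("pics/wp.npy",w.f)
dots=[(550,358),(485,447),(376,484),(268,455),(198,372),(192,268)]
P=np.array([s.pt(250+(u+.5)/6.5-.5,395+(v+.5)/6.5-.5,.05)[:2] for u,v in dots])
def fit(P):
    a=np.pi-.6*np.arange(6)
    res=lambda q:(np.c_[q[0]+.041*np.cos(a+q[2]),q[1]+.041*np.sin(a+q[2])]-P).ravel()*1000
    r=least_squares(res,[.54,.38,0],x_scale=[.01,.01,.1]); print("pod knob centre,yaw",r.x.round(4),"res mm",r.fun.round(1)); return r.x
q=fit(P)
m=[s.pt(250+u/6.5-.4,395+v/6.5-.4,.094)[:2] for u,v in((378,212),(422,268))]; print("mark",m, [np.degrees(np.arctan2(*(k-q[:2])[::-1])) for k in m])
d=m[1]-m[0]; print("mark dir deg",np.degrees(np.arctan2(d[1],d[0])))
# dots in the wrist view
h=cv2.cvtColor(w.f,cv2.COLOR_BGR2HSV); a=np.pi-.6*np.arange(6)
C=w.px(np.c_[q[0]+.041*np.cos(a+q[2]),q[1]+.041*np.sin(a+q[2]),np.full(6,.05)]); print(C.round(0).tolist()); W=[]
for i,(u,v) in enumerate(C):
    u,v=int(u),int(v); k=14; g=h[v-k:v+k+1,u-k:u+k+1]
    if g.shape[:2]!=(2*k+1,2*k+1): print("out",i); continue
    mm=((g[...,2]<90) if i!=4 else (g[...,1]>100)).astype(np.uint8)
    n,L,st,ce=cv2.connectedComponentsWithStats(mm); j=[x for x in range(1,n) if 6<st[x,4]<300]
    if j:
        x=min(j,key=lambda x:np.hypot(*(ce[x]-k))); W.append((i,*(ce[x]+[u-k,v-k]).round(1),st[x,4]))
print(W)
E
```

```text
clock: 43.7
tool_pos: [0.5385, 0.3446, 0.2509]
tool_rot: [-2.181, -2.259, 0.001]
ft_force: [-0.8, -0.2, -0.5]
width: 0.0453
grip_force: 0.0
clock: 43.82
tool_pos: [0.5396, 0.3403, 0.2507]
tool_rot: [-2.187, -2.255, 0.004]
ft_force: [-0.2, 0.0, -0.6]
width: 0.0446
grip_force: 0.0
pod knob centre,yaw [ 0.5462  0.362  -0.0761] res mm [-0.   0.3  0.1 -0.1 -0.1 -0.2  0.1 -0.1 -0.   0.  -0.1  0.2]
mark [array([0.54332927, 0.36442359]), array([0.53104332, 0.3743388 ])] [np.float64(140.3555373812951), np.float64(140.95260855408648)]
mark dir deg 141.09519878427142
[[280.0, 169.0], [291.0, 144.0], [314.0, 129.0], [341.0, 130.0], [363.0, 146.0], [371.0, 172.0]]
[(0, np.float64(279.5), np.float64(169.2), np.int32(20)), (1, np.float64(289.6), np.float64(144.0), np.int32(23)), (2, np.float64(312.7), np.float64(128.9), np.int32(22)), (3, np.float64(340.2), np.float64(129.8), np.int32(20)), (4, np.float64(362.2), np.float64(146.4), np.int32(54)), (5, np.float64(370.2), np.float64(172.2), np.int32(19))]
```

Pod fit is excellent (residuals ≤0.3 mm): knob at (0.546,0.362), pod yaw -0.076. The mark direction of 141° is 0.602 rad, so setting 1. It needs +1.8 rad, three clicks.

```bash
python3 steer.py '[[0,0,0,-0.172],[0,0,0,-0.172],[0,0,0,-0.172],[0,0,0,-0.172],[0,0,0,-0.172],[0,0,0,0],[0,0,0,0]]'; python3 - <<'E'
from h import *
delta(.5458,.362,.10,.892); print(manip.get_obs()["joint_positions"].round(3))
s=Cam("side"); w=Cam("wrist")
E
```

```text
clock: 44.8
tool_pos: [0.5407, 0.3394, 0.252]
tool_rot: [-1.056, -2.959, 0.0]
ft_force: [0.3, 0.7, 0.1]
width: 0.0452
grip_force: 0.0
turn -0.0070  dx 0.0102 dy 0.0208 dz 0.1520 tilt [-0.0003 -0.0001]
[0.56  0.379 0.128 1.32  0.    1.246]
```

j6 would end at 3.05, close to its 3.14 limit. I'll use the opposite grip, half a turn round.

```bash
python3 steer.py '[[0,0,0,-0.185],[0,0,0,-0.185],[0,0,0,-0.185],[0,0,0,-0.185],[0,0,0,-0.185],[0,0,0,-0.185],[0,0,0,-0.185],[0,0,0,-0.185]]'>/dev/null; python3 steer.py '[[0,0,0,-0.185],[0,0,0,-0.185],[0,0,0,-0.185],[0,0,0,-0.185],[0,0,0,-0.185],[0,0,0,-0.185],[0,0,0,-0.185],[0,0,0,-0.185]]'>/dev/null; python3 steer.py '[[0,0,0,-0.185],[0,0,0,0],[0,0,0,0]]'; python3 - <<'E'
from h import *
delta(.5458,.362,.10,.892+np.pi); print(manip.get_obs()["joint_positions"].round(3))
E
```

```text
clock: 47.28
tool_pos: [0.5405, 0.3402, 0.2521]
tool_rot: [2.961, -1.051, -0.0]
ft_force: [0.1, 0.3, 0.1]
width: 0.0452
grip_force: 0.0
turn -6.2864  dx -0.0096 dy -0.0203 dz 0.1521 tilt [-0. -0.]
[ 0.562  0.379  0.128  1.32  -0.    -1.898]
```

```bash
python3 steer.py '[[-0.0048,-0.01,0.03,-0.003],[-0.0048,-0.0103,0.03,0],[0,0,0.04,0],[0,0,0.04,0],[0,0,0,0],[0,0,0,0]]'; python3 - <<'E'
from h import *
delta(.5458,.362,.072,.892+np.pi)
E
```

```text
clock: 48.02
tool_pos: [0.5465, 0.3625, 0.1136]
tool_rot: [-2.962, 1.042, -0.001]
ft_force: [-0.0, -0.2, 0.6]
width: 0.0453
grip_force: 0.0
turn -6.2808  dx -0.0002 dy 0.0008 dz 0.0416 tilt [0.0012 0.0009]
```

```bash
python3 steer.py '[[0,0.0004,0.02,0],[0,0,0.012,0],[0,0,0,0],[0,0,0,0]]'; python3 steer.py '[[0,0,0.005,0],[0,0,0.004,0],[0,0,0,0]]' ; python3 steer.py '[[0,0,0,0],[0,0,0,0],[0,0,0,0],[0,0,0,0]]' 0.008 30
```

```text
clock: 48.52
tool_pos: [0.5461, 0.3621, 0.0812]
tool_rot: [-2.963, 1.041, -0.001]
ft_force: [0.8, 1.4, -0.1]
width: 0.0454
grip_force: 0.0
clock: 48.9
tool_pos: [0.5451, 0.3615, 0.0706]
tool_rot: [2.964, -1.041, -0.001]
ft_force: [0.4, 0.8, -0.4]
width: 0.0449
grip_force: 0.0
clock: 49.4
tool_pos: [0.5456, 0.3619, 0.0713]
tool_rot: [-2.964, 1.041, -0.0]
ft_force: [-0.4, 0.2, 0.4]
width: 0.0126
grip_force: 31.4
```

```bash
cat > chk.py <<'E'
from h import *
D=[.6098,.0913,.0295]; B=np.array([[i*.022,j*.011,k*.03+.02] for i in(-1,1) for j in(-1,1) for k in(0,1)])
for n in("side","scene"):
    c=Cam(n); np.save(f"pics/{n}_k.npy",c.f); h=cv2.cvtColor(c.f,cv2.COLOR_BGR2HSV); m=cv2.inRange(h,(58,80,10),(98,255,200))
    U=np.zeros((480,640),np.uint8)
    for y in(-.063,-.021,.021):
        g=np.zeros((480,640),np.uint8); cv2.fillConvexPoly(g,cv2.convexHull(c.px(xf(*D,B+[0.0007,y+.0007,0])).round().astype(np.int32)),255); U|=g
        print(n,y,"covered",int((m&g>0).sum()),"/",int((g>0).sum()),end="; ")
    R_=np.zeros_like(U); P=c.px(np.array([[.36,-.2,0],[.36,.28,0],[.74,.28,0],[.74,-.2,0]])); cv2.fillConvexPoly(R_,P.round().astype(np.int32),255)
    o=m&R_&~cv2.dilate(U,np.ones((3,3))); print("stray green",int((o>0).sum()), np.argwhere(o)[:6].tolist())
E
python3 chk.py
```

```text
side -0.063 covered 0 / 507; side -0.021 covered 0 / 531; side 0.021 covered 0 / 559; stray green 3 [[290, 339], [291, 344], [294, 346]]
scene -0.063 covered 93 / 316; scene -0.021 covered 149 / 297; scene 0.021 covered 86 / 297; stray green 1 [[220, 358]]
```

```bash
python3 steer.py '[[0,0,0,0.15],[0,0,0,0.15],[0,0,0,0.15],[0,0,0,0.15],[0,0,0,0],[0,0,0,0]]'; python3 steer.py '[[0,0,0,0.15],[0,0,0,0.15],[0,0,0,0.15],[0,0,0,0.15],[0,0,0,0],[0,0,0,0]]'; python3 steer.py '[[0,0,0,0.15],[0,0,0,0.15],[0,0,0,0.15],[0,0,0,0.15],[0,0,0,0],[0,0,0,0]]';python3 - <<'E'
from h import *
delta(.5458,.362,.0713,.892+np.pi-1.8)
E
```

```text
clock: 50.25
tool_pos: [0.5451, 0.3615, 0.0713]
tool_rot: [2.526, -1.867, -0.0]
ft_force: [-3.0, -1.1, 5.1]
width: 0.0129
grip_force: 31.8
clock: 51.0
tool_pos: [0.5444, 0.3615, 0.0713]
tool_rot: [1.861, -2.529, -0.001]
ft_force: [-4.9, -2.7, 7.4]
width: 0.0127
grip_force: 32.0
clock: 51.75
tool_pos: [0.5439, 0.3619, 0.0713]
tool_rot: [1.031, -2.965, -0.002]
ft_force: [-6.2, -0.6, 6.8]
width: 0.0127
grip_force: 32.0
turn 0.0061  dx -0.0015 dy -0.0011 dz -0.0000 tilt [-0.0027  0.0005]
```

Turned 1.8 rad. Release, retreat up and back to a viewpoint, and check the mark and everything else.

```bash
python3 steer.py '[[0,0,0,0],[0,0,0,0],[0,0,0,0],[0,0,0,0]]' 0.045;  python3 steer.py '[[0,0,-0.03,0],[0,0,-0.05,0],[0,0,-0.05,0],[0,0,-0.05,0],[0,0,-0.03,0],[0,0,0,0],[0,0,0,0]]'; python3 - <<'E'
from h import *
o,p,r=tool(); a=r.as_matrix()[:,0]; print("tool x dir",a.round(3),p,o["joint_positions"].round(2))
E
```

```text
clock: 52.25
tool_pos: [0.5457, 0.3617, 0.071]
tool_rot: [-1.027, 2.969, -0.0]
ft_force: [0.2, -0.0, 0.7]
width: 0.0451
grip_force: 0.0
clock: 53.12
tool_pos: [0.5453, 0.3615, 0.2802]
tool_rot: [1.027, -2.968, 0.0]
ft_force: [0.9, -0.2, 0.2]
width: 0.0449
grip_force: 0.0
tool x dir [-0.786 -0.618  0.001] [0.54531713 0.36153831 0.28017966] [ 0.59  0.41  0.24  1.4  -0.   -0.08]
```

```bash
python3 steer.py '[[0.042,-0.0436,-0.006,0],[0.042,-0.0436,-0.006,0],[0.042,-0.0436,-0.006,0],[0.042,-0.0436,-0.006,0],[0.042,-0.0436,-0.006,0],[0.042,-0.0436,-0.006,0],[0.042,-0.0436,-0.006,0],[0.038,-0.0438,-0.006,0]]'>/dev/null; python3 steer.py '[[0,0,0,0.185],[0,0,0,0.185],[0,0,0,0.185],[0,0,0,0.185],[0,0,0,0.185],[0,0,0,0.185]]'>/dev/null; python3 steer.py '[[0,0,0,0.185],[0,0,0,0.185],[0,0,0,0.185],[0,0,0,0.185],[0,0,0,0.185],[0,0,0,0.185],[0,0,0,0],[0,0,0,0]]'; python3 chk.py; python3 - <<'E'
from h import *
s=Cam("side"); w=Cam("wrist")
f=lambda c,u0,v0,u1,v1,W,H: cv2.resize(c.f[v0:v1,u0:u1],(W,H),interpolation=cv2.INTER_CUBIC)
q=w.px([.61,.07,.04])[0].astype(int); print(q)
u=min(max(q[0]-70,0),500); v=min(max(q[1]-110,0),270)
img=np.zeros((600,800,3),np.uint8)
img[:300,:400]=f(s,250,390,370,480,400,300); img[300:,:400]=f(s,245,245,365,335,400,300); img[:600,400:]=f(w,u,v,u+140,v+210,400,600)
cv2.imwrite("pics/final.png",img)
# mark direction: bright pixels on the dark bar, z .094
h=cv2.cvtColor(s.f,cv2.COLOR_BGR2HSV); k=np.array([.5458,.362]); T=[]
for t in np.radians(np.arange(-180,180,2)):
    u,v=s.px([*(k+.013*np.array([np.cos(t),np.sin(t)])),.094])[0]; T.append((s.f[int(round(v)),int(round(u))].sum(),round(np.degrees(t))))
print("brightest at 13mm",sorted(T)[-6:])
E
```

```text
clock: 55.88
tool_pos: [0.4998, -0.1177, 0.3282]
tool_rot: [-2.198, -2.243, 0.001]
ft_force: [0.2, -0.9, -0.4]
width: 0.0448
grip_force: 0.0
side -0.063 covered 215 / 507; side -0.021 covered 104 / 531; side 0.021 covered 293 / 559; stray green 5 [[292, 341], [310, 331], [313, 342], [317, 340], [336, 313]]
scene -0.063 covered 90 / 316; scene -0.021 covered 149 / 297; scene 0.021 covered 89 / 297; stray green 1 [[248, 316]]
[428   2]
brightest at 13mm [(np.uint64(439), -66), (np.uint64(439), -64), (np.uint64(439), -62), (np.uint64(441), -60), (np.uint64(441), -58), (np.uint64(441), -56)]
```

View pics/final.png

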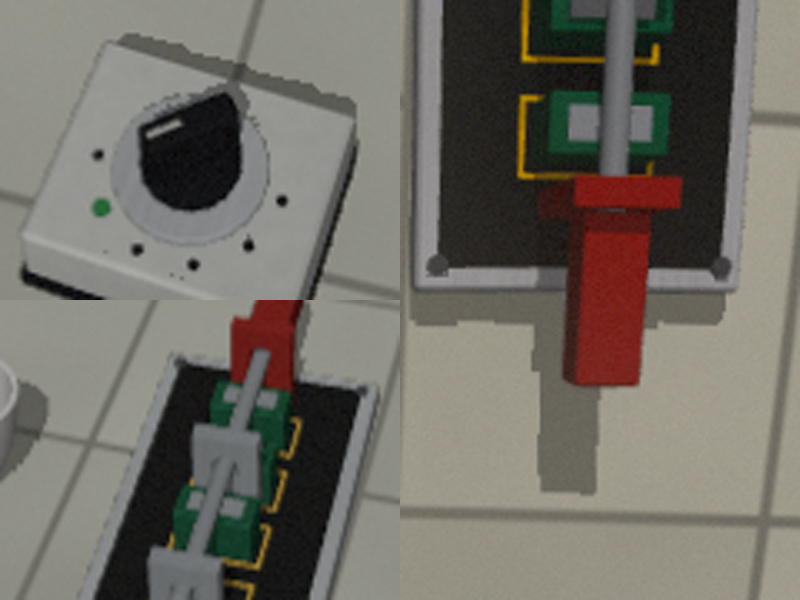

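Composite: top left shows the mark at panel (148,132)-(182,122) pointing towards the green dot's side. The right panel shows the handle up against the red plate with blocks under the rod. I'll check the dial angle and block poses numerically from above.

```bash
python3 steer.py '[[0.03,0.028,0.03,0],[0.03,0.028,0.03,0],[0.03,0.028,0.03,0],[0.03,0.028,0.03,0],[0,0,0,0],[0,0,0,0]]'; cat > fin.py <<'E'
from h import *
s=Cam("side"); k=400/120
P=[s.pt(250+(u+.5)/k-.5,390+(v+.5)/k-.5,.094)[:2] for u,v in((148,132),(182,122))]; c=np.array([.5458,.362])
for a in((P[0]-P[1]),((P[0]+P[1])/2-c)): print("dial",np.pi-.0761-np.arctan2(a[1],a[0]), end=" ")
w=Cam("wrist"); D=deckfit(w); D=np.array([.6098,.0913,.0295]) if not np.all(abs(D-[.6098,.0913,.0295])<[.003,.003,.01]) else D
h=cv2.cvtColor(w.f,cv2.COLOR_BGR2HSV); m=cv2.inRange(h,(58,55,10),(98,255,200))
B=np.array([[i*.022,j*.011,kk*.03+.02] for i in(-1,1) for j in(-1,1) for kk in(0,1)])
for y in(-.063,-.021,.021):
    g=np.zeros((480,640),np.uint8); cv2.fillConvexPoly(g,cv2.convexHull(w.px(xf(*D,B*[1.35,1.6,1]+[0,y,0])).round().astype(np.int32)),255)
    mm=cv2.morphologyEx(m&g,cv2.MORPH_OPEN,np.ones((2,2))); H=cv2.convexHull(cv2.findNonZero(mm)).astype(np.float32)
    def cost(q):
        G=cv2.convexHull(w.px(xf(*D,xf(*q,B))).astype(np.float32)); a,_=cv2.intersectConvexConvex(G,H); return -a/(cv2.contourArea(G)+cv2.contourArea(H)-a)
    q0=[0,y,0]; r=min((minimize(cost,q0,method="Nelder-Mead",options=dict(initial_simplex=[q0,[.004,y,0],[0,y+.004,0],[0,y,t]])) for t in(.15,-.15)),key=lambda r:r.fun)
    print("block",y,r.x.round(4),round(-r.fun,3))
R2=cv2.inRange(h,(0,120,30),(8,255,255))|cv2.inRange(h,(172,120,30),(180,255,255)); v,u=np.nonzero(R2)
print("red rows",v.min(),v.max(),"handle end at top z(.06..074) predicted",w.px(xf(*D,[[0,-.153,z] for z in(.074,.066)])).round(1).tolist(),"1mm out",w.px(xf(*D,[0,-.156,.07])).round(1).tolist())
u0,v0=w.px(xf(*D,[0,-.093,.072]))[0].astype(int); print([w.f[vv,u0].tolist() for vv in range(v0-8,v0+12)])
E
python3 fin.py
```

```text
clock: 56.82
tool_pos: [0.6099, 0.0039, 0.2093]
tool_rot: [-2.202, -2.241, 0.001]
ft_force: [-0.1, 0.1, -0.5]
width: 0.0453
grip_force: 0.0
dial 2.498012988577075 dial 2.450119939789443 deck [0.61   0.0914 0.0301] cost 0.96 mm 1434
block -0.063 [ 0.0019 -0.062  -0.0141] 0.919
block -0.021 [ 0.0014 -0.0207 -0.0122] 0.937
block 0.021 [ 0.0015  0.0203 -0.0379] 0.925
red rows 196 291 handle end at top z(.06..074) predicted [[321.5, 293.7], [321.4, 289.4]] 1mm out [[321.5, 294.8]]
[[29, 38, 150], [34, 37, 150], [30, 34, 148], [33, 40, 150], [30, 32, 149], [34, 41, 149], [34, 37, 151], [30, 36, 148], [35, 42, 150], [32, 39, 148], [30, 37, 147], [31, 37, 148], [33, 41, 134], [35, 41, 103], [35, 40, 102], [34, 37, 102], [36, 39, 103], [35, 42, 108], [33, 39, 150], [34, 43, 149]]
```

```bash
python3 chk.py; python3 -c "
from rig import manip; print(manip.sign_off())"
```

```text
side -0.063 covered 214 / 507; side -0.021 covered 99 / 531; side 0.021 covered 291 / 559; stray green 0 []
scene -0.063 covered 90 / 316; scene -0.021 covered 149 / 297; scene 0.021 covered 89 / 297; stray green 0 []
the job is handed in; nothing more can be done
None
```

Job handed in at about 57 s: three blocks lie in outlines 1–3, each within about 2 mm of centre, the rod is through all three plates with its handle against the red one, and the dial was turned clockwise three clicks from setting 1 to setting 4 (mark read at about 2.45 rad).

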